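# Set up a strap clamp over a cover on the fixture plate

### The arm

A 6-joint arm with a two-finger parallel gripper is mounted at the origin on a cart in front of the work surface, level with it; the furniture and walls round the work are solid. World frame = base frame: x ahead of the robot, y to its left, z up, the work surface at z = 0. Lengths are in m, angles in rad, forces in N, time in s.
With the tool pointing down it reaches from about 0.375 to 0.75 m from the base axis. Payload 9 kg.
Tool frame: the origin (TCP) lies on the centre line of the jaws, within the pads' length; the fingertips stand 19 mm ahead of it and the grasp point (between the pads) is the TCP; z points along the fingers, x is the direction in which the jaws open and shut, and the axes are right-handed (so a half turn about z gives the same grasp; the last joint's range is limited). The gripper opens to 85 mm and grips with 20 to 120 N. Pads are 22 mm wide; open, the fingers measure 114 mm over their backs; the gripper's body (76 mm by 85 mm) begins 54 mm behind the grasp point. The pads swing forward as they close: fully open they stand 13 mm farther back than shut.
Start: joints at [0.93, 0.104, 0.097, 1.564, 0, 1.353], TCP at [0.246, 0.547, 0.25] pointing down, gripper open.
Joint ranges: [-2.99, 2.99], [-0.84, 1.86], [-1.1, 1.16], [-1.84, 2.11], [-1.51, 1.56], [-3.14, 3.14]. Speed limits (rad/s): [2.22, 2.22, 2.57, 3.14, 3.14, 3.14].

### API

Orientations are given as a rotation vector (axis times angle).
In Python, from station import read_state, grab_frame, sign_off gives the robot as it stands.
- The arm moves only by the tool carry_out, never from a script. Its argument "rows" is a list that holds one entry, the list of rows, each a list of 5 numbers: the shift along the tool's x, y, z in units of 30 mm (1.0 is 30 mm), then the turn about the tool's z in rad, then the opening in per cent of the stroke, from 0 (shut) to 100 (fully open). In form: [[[tx, ty, tz, yaw, hand], ...]]. A call has exactly 10 rows; each row is the pose to reach, as a shift and turn from the pose commanded when the call began, along the tool's axes at that moment; what a row does not reach only later rows make up. A row lasts 1/12 s, in which the tool goes at most 41.7 mm and 7.16 degrees, less where a joint would pass 70% of its speed; a pose out of reach is approached as far as the arm can. A call with a gripper value outside its range is refused whole. The fingers move at their own pace and stop on an object; the grip force is fixed at half the most. Time passes only in rows, so rows that repeat a pose let the fingers close, or fill a call up. It gives the time, the measured TCP pose, the force and the opening at its end, in the units of the state.
- read_state(): the state, without advancing time (a new reading comes with each control period).
- grab_frame(name): name is "scene" or "top"; returns a dict with "image" (384x512x3 uint8, red, green, blue), "depth" (384x512 float32, m along the optical axis (not along the pixel's ray), 0 where there is no reading), "fov_y" (degrees; the focal length in pixels is half the picture's height over the tangent of half this angle, whatever the lens; pixels are square), "cx", "cy" (the principal point, pixels), "k1" (the pictures are not rectified: a ray, as slopes to the right and down, at radius r is drawn at 1 + k1 r^2 times it, then the intrinsics apply), "R" (3x3) and "t" (3): a world point X has camera coordinates R X + t. Camera axes: x right, y down, z forward; pixel columns grow to the right and rows downward; lengths in m; the calibration is good to about 2 mm. A picture is of the moment at which its call begins.
- sign_off(): hands the job in, once; it reports no verdict.
The state is a dict: "clock": time; "joint_positions": joint angles; "qd": joint speeds; "joint_torque": joint torques, N m; "ee_pos": TCP position; "tcp_rot": TCP orientation; "force": force on the tool from outside, world axes, zero at the start; "wrist_torque": the same for the moment, N m; "opening": finger opening in m.
Only numpy, scipy, OpenCV 4.12 (cv2) and the standard library are available. Lean on these libraries where they do the work, as an engineer would, in place of code of your own. Each camera call takes 0.05 s, during which the arm holds its last target.

### The job

Set up the strap clamp on the aluminium fixture plate: put the grey moulded cover squarely on the long rest pad and, on the small square pad on the other side of the stud, the steel packing block that is as tall as the cover. Then lay the slotted steel strap level across both, with the stud up through its slot, and drop the thick washer over the stud so that it lies on the strap, ready for the nut. Leave everything else where it stands.

Things in the scene. Friction and masses are not known exactly. Their poses are not given: they have to be found in the camera images.
- plate: aluminium plate, 148 x 100 x 16 mm, screwed down. Origin: underside, on the axis of its upright threaded stud (8 mm diameter, round tip 80 mm up). Spans x -84 to +64, y -50 to +50 mm. Two steel rest pads, tops 21 mm above the underside: long, 40 (x) x 74 (y) mm, centre x = -55, y = 0, for the cover; small, 28 x 28 mm, centre x = +43, y = 0, for the block. A 5 mm hex nut rings the stud's foot
- cover: light grey moulded cover (a closed solid shell), 52 (its x) x 88 (its y) x 24 mm, lying flat; origin at the centre of its underside. On the long pad its 88 mm side lies along the pad's 74 mm side and it overhangs the pad by 6 to 7 mm all round
- block_low: low square steel packing block, 34 x 34 x 24 mm high, with a 10 mm hole in its top: the one as tall as the cover; origin at the centre of its underside. On the square pad it overhangs by 3 mm all round
- block_tall: tall square steel packing block, 34 x 34 x 38 mm high, otherwise like the low one; too tall for this cover, not used; origin at the centre of its underside
- strap: dark steel clamp strap, round ends, 96 (its x) x 32 (its y) x 12 mm, lying flat; slot 40 mm long (x), 14 mm wide, right through its middle; 0.2 to 0.3 kg; origin: centre of underside. In place: underside 45 mm above the plate's underside, centre about 2 mm from the stud towards the small pad, ends resting about 17 mm on the cover and 24 mm on the block
- washer: thick plain steel washer lying flat, 30 mm outside diameter, 13 mm bore, 7 mm thick; origin at the centre of its underside. On the strap its underside is 57 mm above the plate's underside
- threadlock: bystander: red bottle with a white nozzle, 34 mm across, 98 mm high, standing; origin at its foot; to be left alone
- cup_left: bystander: turned aluminium cup, 36 mm across, 43 mm high, standing near the left edge of the worktop; origin at the centre of its foot; to be left alone
- cup_front: bystander: turned aluminium cup like the other, standing near the front edge of the worktop; to be left alone
- cup_back: bystander: turned aluminium cup like the others, standing at the back in front of the drawers; to be left alone
Mind the look-alikes: they are no part of the job. Several things have the shape of the washer; the one meant has the colours described above.

How it is judged:
At the end, for the whole second after the job is handed in: Cover and low block each upright on their pads, centred within 8 mm, cover square within 8 deg; strap level on both, within 10 mm along and 6 mm across, in line within 8 deg; washer round the stud (within 4 mm) flat on the strap; all released and at rest (x of cover in the frame of plate between -0.063 and -0.047 m and y of cover in the frame of plate between -0.008 and 0.008 m and z of cover in the frame of plate between 0.0185 and 0.0235 m and angle between each of cover, block_low, strap, washer's own z axis and vertical below 0.05 rad and linear speed of each of cover, block_low, strap, washer below 0.02 m/s and angle between the y axis of cover and the y axis of plate, either way round below 0.14 rad and x of block_low in the frame of plate between 0.035 and 0.051 m and y of block_low in the frame of plate between -0.008 and 0.008 m and z of block_low in the frame of plate between 0.0185 and 0.0235 m and x of strap in the frame of plate between -0.008 and 0.012 m and y of strap in the frame of plate between -0.006 and 0.006 m and z of strap in the frame of plate between 0.0425 and 0.0475 m and angle between the x axis of strap and the x axis of plate, either way round below 0.14 rad and contact force between strap and cover above 0.05 N and contact force between strap and block_low above 0.05 N and x of washer in the frame of plate between -0.004 and 0.004 m and y of washer in the frame of plate between -0.004 and 0.004 m and z of washer in the frame of plate between 0.054 and 0.06 m); the robot touches nothing.
It fails at once if a bystander or the tall block is shifted by more than 20 mm (distance of any of threadlock, cup_left, cup_front, cup_back, block_tall from where it was at the start of the episode above 0.02 m).
It also fails if it takes over 96 s, if anything falls off the work surface, if the arm or the gripper's body presses on something with over 40 N, if the wrist force passes 120 N, or if a joint passes its speed limit or range.

## Working session

There is one attempt and no reset: what is moved stays moved. The work goes in short steps, Python scripts to look and compute and a tool call to move; the robot and the scene stay as the last step left them, time stands still between calls to the robot, and variables do not carry over. Pictures are saved under pics/ and viewed, and the job is handed in when it is done.

Besides the shell and the picture viewer there is one more tool, called after ">>>" as name(argument=value, ...) on one line, values as JSON. carry_out: Moves the arm, as the interface text tells. Its arguments: {"type":"object","properties":{"rows":{"type":"array"}},"required":["rows"]}

```bash
ls; mkdir -p pics
python3 - <<'E'
from station import *
import cv2,numpy as np
s=read_state()
for k,v in s.items(): print(k,np.round(v,4))
for n in("scene","top"):
    f=grab_frame(n)
    cv2.imwrite(f"pics/{n}0.png",f["image"][:,:,::-1])
    np.savez(f"{n}0.npz",**f)
    print(n,f["fov_y"],f["cx"],f["cy"],f["k1"],f["R"],f["t"],-np.array(f["R"]).T@f["t"])
E
```

```text
pics
clock 0.0
joint_positions [0.9303 0.1047 0.0965 1.5639 0.     1.3531]
qd [ 0.0003 -0.0001  0.0002 -0.0003  0.0001  0.0006]
joint_torque [ 1.20000e-03 -5.56932e+01  5.03644e+01  1.71000e-02 -3.00000e-04
  0.00000e+00]
ee_pos [0.246  0.5469 0.2495]
tcp_rot [ 2.6377e+00  1.7057e+00 -1.9000e-03]
force [0.1612 0.3762 0.7978]
wrist_torque [-0.0348  0.0069  0.0471]
opening 0.0854
scene 43.72552068356116 263.12436337889994 184.7127890202748 0.07110226588576485 [[-0.98432128  0.17629051  0.00576768]
 [ 0.14597307  0.83252743 -0.53440616]
 [-0.09901248 -0.52518543 -0.84520814]] [ 0.50460939 -0.22681145  1.13068969] [0.64175852 0.69369066 0.83154827]
top 57.68750706511752 261.0092006478227 195.95597844179923 -0.07712804533670639 [[-4.93213864e-03 -9.99570889e-01  2.88740746e-02]
 [-9.86961354e-01  2.20433055e-04 -1.60957254e-01]
 [ 1.60881821e-01 -2.92914593e-02 -9.86538925e-01]] [0.18706098 0.52820895 0.82253654] [0.38991325 0.21095757 0.89108216]
```

View pics/scene0.png

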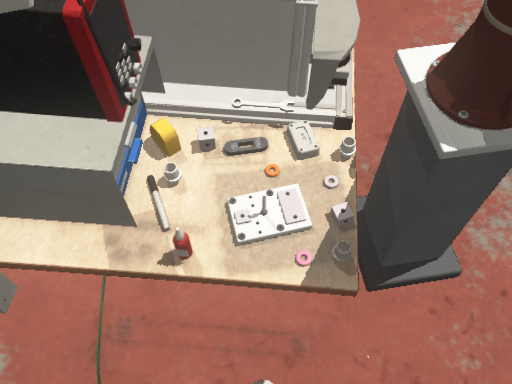

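View pics/top0.png

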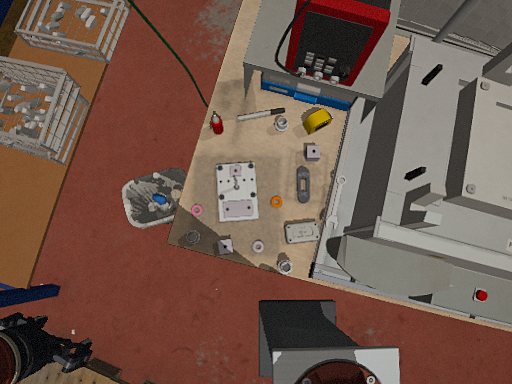

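```bash
cat > h.py <<'E'
import numpy as np,cv2
from scipy.spatial.transform import Rotation as Ro
def ld(n): 
    d=np.load(n); return {k:d[k] for k in d.files}
def K(f):
    F=192/np.tan(np.radians(f["fov_y"])/2); return F
def undist(f,uv):
    uv=np.atleast_2d(uv).astype(float); F=K(f)
    d=(uv-[float(f["cx"]),float(f["cy"])])/F
    s=d.copy()
    for _ in range(20): s=d/(1+float(f["k1"])*(s**2).sum(1,keepdims=True))
    return s
def ray_z(f,uv,z):
    s=undist(f,uv); R=f["R"];t=f["t"];C=-R.T@t
    d=np.c_[s,np.ones(len(s))]@R
    return C+d*((z-C[2])/d[:,2])[:,None]
def proj(f,X):
    c=np.atleast_2d(X)@f["R"].T+f["t"]; s=c[:,:2]/c[:,2:]
    r=(s**2).sum(1,keepdims=True)
    return s*(1+float(f["k1"])*r)*K(f)+[float(f["cx"]),float(f["cy"])]
def cloud(f):
    v,u=np.mgrid[0:384,0:512]; uv=np.c_[u.ravel(),v.ravel()]
    s=undist(f,uv); d=f["depth"].ravel()
    X=(np.c_[s,np.ones(len(s))]*d[:,None]-f["t"])@f["R"]
    X[d==0]=np.nan
    return X.reshape(384,512,3)
def tri(fa,ua,fb,ub):
    A=[];b=[]
    for f,u in((fa,ua),(fb,ub)):
        s=undist(f,u)[0];R=f["R"];C=-R.T@f["t"]; d=R.T@np.r_[s,1];d/=np.linalg.norm(d)
        P=np.eye(3)-np.outer(d,d);A.append(P);b.append(P@C)
    return np.linalg.lstsq(np.vstack(A),np.hstack(b),rcond=None)[0]
def crop(f,x0,y0,x1,y1,k,name):
    im=f["image"][y0:y1,x0:x1,::-1]
    cv2.imwrite(name,cv2.resize(im,None,fx=k,fy=k,interpolation=cv2.INTER_CUBIC))
E
python3 - <<'E'
from h import *
a=ld("scene0.npz");b=ld("top0.npz")
crop(a,100,110,370,280,2.9,"pics/s1.png")
crop(b,170,90,360,285,3,"pics/t1.png")
for f in(a,b):
    X=cloud(f); 
    m=(abs(X[...,0]-.5)<.2)&(abs(X[...,1]-.2)<.3)&(abs(X[...,2])<.02)
    print(np.percentile(X[m][:,2],[5,25,50,75,95]))
# render metric ortho z map
for n,f in(("s",a),("t",b)):
    X=cloud(f);print(n,[X[y,x].round(3) for x,y in ((264,212),(246,146),(303,140),(205,138))] if n=="s" else [X[y,x].round(3) for x,y in ((237,190),(303,184),(302,232),(312,152))])
E
```

```text
[-0.00393403 -0.00204932 -0.00074512  0.00124697  0.01627788]
[-0.00329615 -0.00161181 -0.00037469  0.00130376  0.01621397]
s [array([0.556, 0.252, 0.022]), array([ 0.563,  0.071, -0.003]), array([0.443, 0.093, 0.02 ]), array([0.648, 0.065, 0.037])]
t [array([0.548, 0.246, 0.017]), array([ 0.567,  0.074, -0.001]), array([0.44 , 0.083, 0.022]), array([0.643, 0.055, 0.038])]
```

View pics/s1.png

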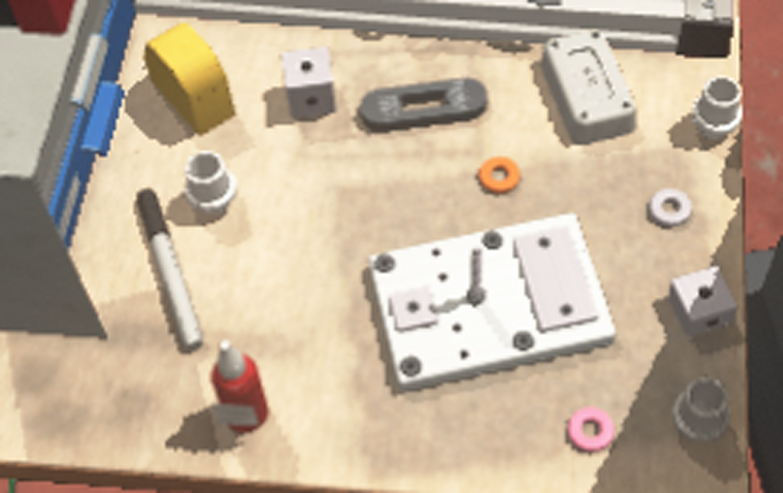

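View pics/t1.png

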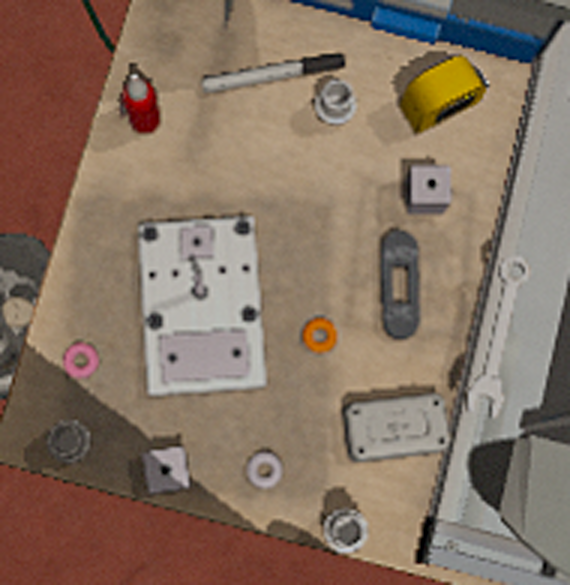

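Run:
```python
from h import *
a=ld("scene0.npz");b=ld("top0.npz")
def comp(f,seed,zl,zh,rad):
    X=cloud(f); p=X[seed[1],seed[0]]
    m=(X[...,2]>zl)&(X[...,2]<zh)&(np.hypot(*(X[...,:2]-p[:2]).transpose(2,0,1))<rad)
    P=X[m]; return P,p,m
for name,sa,sb,zl,zh,rad in (("cover",(303,140),(302,232),.015,.032,.06),("tall",(206,134),(312,152),.03,.045,.035),("low?",(342,213),(224,246),.012,.045,.035),("strap",(232,147),(303,196),.006,.02,.07),("washer",(326,181),(253,246),.004,.015,.022),("plate",(264,222),(237,205),.010,.03,.11)):
  for f,s in((a,sa),(b,sb)):
    P,p,m=comp(f,s,zl,zh,rad)
    if len(P)<8: print(name,p,len(P));continue
    # project boundary using top height plane rather than depth
    z=np.median(P[:,2]); v,u=np.nonzero(m)
    G=ray_z(f,np.c_[u,v],z)[:,:2]
    r=cv2.minAreaRect((G*1000).astype(np.float32))
    print(name,len(P),"z",np.percentile(P[:,2],[10,50,90]).round(4),"rect",np.round(r[0],1),np.round(r[1],1),round(r[2],1))
```

```text
cover 798 z [0.0183 0.0218 0.0245] rect [439.8  80.2] [103.   65.5] 78.1
cover 664 z [0.0189 0.0224 0.025 ] rect [439.8  83.7] [92.7 77.1] 75.0
tall 245 z [0.0336 0.0367 0.0384] rect [645.6  54.2] [39.1 35.7] 89.5
tall 178 z [0.0337 0.0369 0.0388] rect [644.   53.3] [33.6 34.6] 88.4
low? 325 z [0.0175 0.0225 0.0243] rect [407.1 277.9] [36.7 37.9] 9.6
low? 194 z [0.0212 0.0235 0.0254] rect [406.7 273.8] [33.9 34.3] 9.3
strap 509 z [0.0077 0.0105 0.0131] rect [593.   77.1] [ 35.6 136.8] 89.5
strap 376 z [0.0086 0.0109 0.0135] rect [528.4  71.2] [123.1 121.4] 50.8
washer 83 z [0.0043 0.0056 0.0076] rect [406.8 193.9] [27.4 25.8] 60.0
washer 62 z [0.0047 0.0061 0.0077] rect [407.9 195.4] [20.2 27.5] 89.7
plate 3341 z [0.013  0.0154 0.0202] rect [545.9 249.5] [147.5 101.4] 3.9
plate 2248 z [0.0136 0.0162 0.0216] rect [513.4 257.4] [145.7 219. ] 67.4
```

```bash
cat > fit.py <<'E'
from h import *
from scipy.optimize import minimize
def edges(f):
    g=cv2.GaussianBlur(cv2.cvtColor(f["image"],cv2.COLOR_RGB2LAB).astype(np.float32),(0,0),.8)
    m=0
    for c in range(3):
        m=m+cv2.Sobel(g[...,c],cv2.CV_32F,1,0)**2+cv2.Sobel(g[...,c],cv2.CV_32F,0,1)**2
    return np.minimum(np.sqrt(m),120)
def rect(w,h,n=60):
    t=np.linspace(-.5,.5,n)
    return np.vstack([np.c_[t*w,0*t+h/2],np.c_[t*w,0*t-h/2],np.c_[0*t+w/2,t*h],np.c_[0*t-w/2,t*h]])
def circ(r,n=100):
    t=np.linspace(0,2*np.pi,n);return np.c_[r*np.cos(t),r*np.sin(t)]
def stad(l,w):
    r=w/2;t=np.linspace(-np.pi/2,np.pi/2,40);e=np.c_[np.cos(t)*r+l/2-r,np.sin(t)*r]
    s=np.linspace(-(l/2-r),l/2-r,50)
    return np.vstack([e,-e,np.c_[s,0*s+r],np.c_[s,0*s-r]])
M={"cover":[(rect(.052,.088),.024)],"low":[(rect(.034,.034),.024),(circ(.005),.024)],"tall":[(rect(.034,.034),.038),(circ(.005),.038)],
"strap":[(stad(.096,.032),.012),(stad(.040,.014),.012)],"washer":[(circ(.015),.007),(circ(.0065),.007)],
"plate":[(rect(.148,.1)-[.010,0],.016),(rect(.04,.074)-[.055,0],.021),(rect(.028,.028)+[.043,0],.021)]}
def place(model,p,z0=0):
    c,s=np.cos(p[2]),np.sin(p[2]);o=[]
    for q,z in model: o.append(np.c_[q[:,0]*c-q[:,1]*s+p[0],q[:,0]*s+q[:,1]*c+p[1],np.full(len(q),z+z0)])
    return np.vstack(o)
def score(f,E,X):
    u=proj(f,X).astype(np.float32)
    return cv2.remap(E,u[:,0],u[:,1],cv2.INTER_LINEAR).mean()
def fit(fs,name,p0,z0=0,span=.012,yspan=.2):
    Es=[edges(f) for f in fs]; g=M[name]; rng=np.random.default_rng(0)
    cost=lambda p:-sum(score(f,E,place(g,p,z0)) for f,E in zip(fs,Es))
    c=np.array(p0)+rng.uniform(-1,1,(1500,3))*[span,span,yspan]; c[0]=p0
    best=sorted(c,key=cost)[:8]
    r=min((minimize(cost,x,method="Nelder-Mead",options=dict(initial_simplex=np.array([x,x+[.001,0,0],x+[0,.001,0],x+[0,0,.03]]))) for x in best),key=lambda r:r.fun)
    return r.x,-r.fun
def draw(f,items,box,k,name):
    x0,y0,x1,y1=box
    im=cv2.resize(f["image"][y0:y1,x0:x1,::-1],None,fx=k,fy=k,interpolation=cv2.INTER_CUBIC)
    for nm,p,z0 in items:
        for u in proj(f,place(M[nm],p,z0)):
            q=((u+.5-[x0,y0])*k).astype(int); 
            if 0<=q[0]<im.shape[1] and 0<=q[1]<im.shape[0]: im[q[1],q[0]]=(0,255,0)
    cv2.imwrite(name,im)
E
python3 - <<'E'
from fit import *
a=ld("scene0.npz");b=ld("top0.npz");it={}
for n,p in (("cover",(.44,.08,.1)),("tall",(.644,.053,0)),("low",(.407,.275,.16)),("strap",(.567,.074,0)),("washer",(.407,.195,0)),("plate",(.546,.250,.07))):
    for fs,l in(([a],"s"),([b],"t"),([a,b],"st")):
        r,s=fit(fs,n,p); print(n,l,(r*[1000,1000,57.3]).round(1),round(s))
    it[n]=r
I=[(n,r,0) for n,r in it.items()]
draw(a,I,(100,110,370,280),2.9,"pics/s2.png")
draw(b,I,(170,90,360,285),3,"pics/t2.png")
np.savez("poses.npz",**it)
for n,s,t in (("cupL",(343,248),(193,238)),("cupF",(348,147),(285,266)),("cupB",(172,172),(281,123))):
    print(n,ray_z(a,s,.02).round(3),ray_z(b,t,.03).round(3))
print("bottle",ray_z(a,(183,254),.0).round(3),ray_z(b,(219,131),.0).round(3))
# height map to the right
X=cloud(b);X2=cloud(a)
for y in (.06,.05,.04,.03,.02,.01,0,-.02,-.05,-.1):
    o=[]
    for x in (.4,.45,.5,.55,.6,.65):
        P=np.vstack([X.reshape(-1,3),X2.reshape(-1,3)]);m=(abs(P[:,0]-x)<.01)&(abs(P[:,1]-y)<.005)
        o.append(np.nanpercentile(P[m,2],90).round(3) if m.any() else None)
    print(y,o)
E
```

```text
cover s [454.7  83.5   3.9] 105
cover t [446.2  78.2   5.8] 111
cover st [446.   84.4   1.8] 202
tall s [645.6  53.7  -0.7] 89
tall t [644.4  51.3  -1.9] 106
tall st [6.452e+02 5.240e+01 4.000e-01] 193
low s [407.7 276.7  12.4] 104
low t [406.9 275.   11.6] 113
low st [407.  275.9  11.5] 214
strap s [563.8  74.3  -0.8] 114
strap t [5.654e+02 7.780e+01 3.000e-01] 107
strap st [ 5.64e+02  7.70e+01 -5.00e-01] 213
washer s [406.6 195.    6.8] 110
washer t [405.4 193.    5.2] 112
washer st [405.7 193.7   3.7] 217
plate s [557.5 251.7   4.1] 93
plate t [557.5 248.7   4.1] 88
plate st [557.5 250.    3.8] 174
cupL [[0.426 0.351 0.02 ]] [[0.426 0.353 0.03 ]]
cupF [[0.354 0.128 0.02 ]] [[0.357 0.128 0.03 ]]
cupB [[0.724 0.127 0.02 ]] [[0.723 0.132 0.03 ]]
bottle [[0.719 0.302 0.   ]] [[0.711 0.296 0.   ]]
0.06 [np.float64(0.001), np.float64(0.024), np.float64(0.001), np.float64(0.012), np.float64(0.011), np.float64(0.039)]
0.05 [np.float64(0.04), np.float64(0.025), np.float64(0.001), np.float64(0.001), np.float64(0.001), np.float64(0.039)]
0.04 [np.float64(0.17), np.float64(0.039), np.float64(
[... 180 characters left out ...]

0.02 [np.float64(0.195), np.float64(0.045), np.float64(0.041), np.float64(0.001), np.float64(0.001), np.float64(0.001)]
0.01 [np.float64(0.196), np.float64(0.049), np.float64(0.048), np.float64(0.038), np.float64(0.0), np.float64(0.001)]
0 [np.float64(0.196), np.float64(0.047), np.float64(0.049), np.float64(0.046), np.float64(0.028), np.float64(0.001)]
-0.02 [np.float64(0.196), np.float64(0.28), np.float64(0.04), np.float64(0.048), np.float64(0.042), np.float64(0.038)]
-0.05 [np.float64(0.282), np.float64(0.361), np.float64(0.265), np.float64(0.285), np.float64(0.04), np.float64(0.04)]
-0.1 [np.float64(0.284), None, np.float64(0.288), np.float64(0.288), np.float64(0.287), np.float64(0.287)]
```

View pics/s2.png

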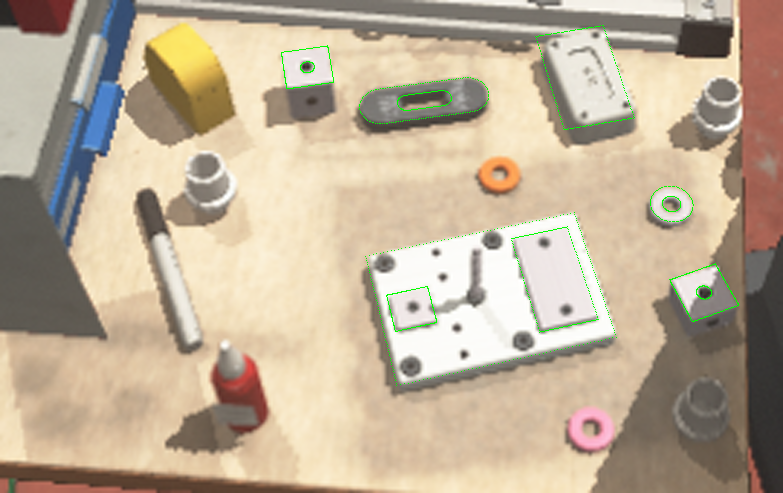

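View pics/t2.png

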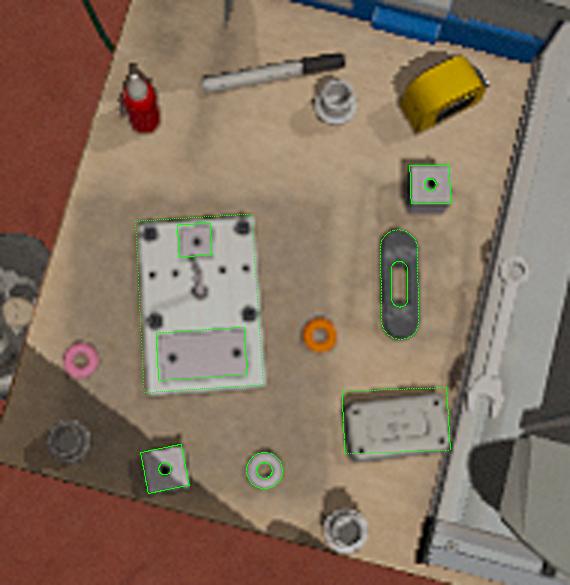

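Run:
```python
from fit import *
a=ld("scene0.npz");b=ld("top0.npz")
crop(a,280,113,330,168,10,"pics/s3.png")
crop(b,280,213,325,250,12,"pics/t3.png")
```

```text
(no output)
```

View pics/s3.png

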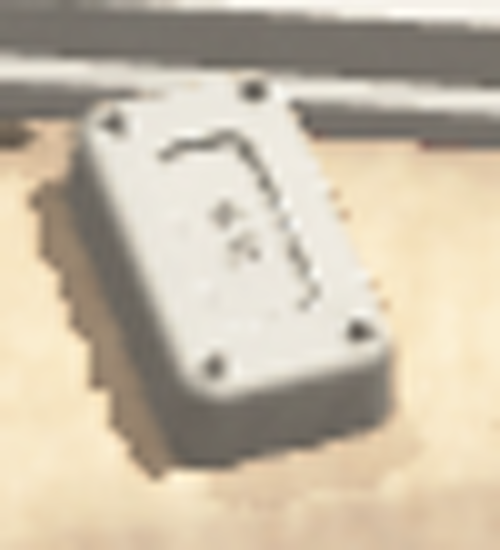

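View pics/t3.png

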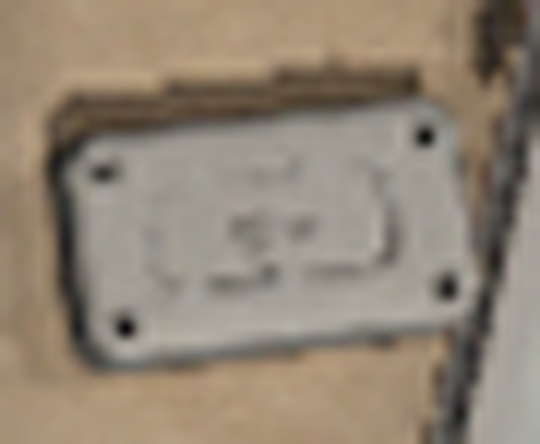

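Run:
```python
from fit import *
a=ld("scene0.npz");b=ld("top0.npz")
S=np.array([(113,122),(253,90),(359,330),(213,365)])/10-.45+[280,113]
T=np.array([(425,136),(447,288),(124,327),(103,172)])/12-.46+[280,213]
P=np.array([tri(a,s,b,t) for s,t in zip(S,T)]);print(P.round(4),P.mean(0))
for f,U in((a,S),(b,T)):
    Q=ray_z(f,U,.023);print(Q.mean(0).round(4))
print([np.degrees(np.arctan2(*(P[i]-P[j])[[1,0]])) for i,j in((3,0),(2,1),(0,1),(3,2))])
print(np.linalg.norm(P[3]-P[0]),np.linalg.norm(P[0]-P[1]))
# stud tip
crop(a,235,185,300,240,10,"pics/s4.png");crop(b,215,160,260,200,12,"pics/t4.png")
```

```text
[[0.4606 0.0501 0.0228]
 [0.4288 0.0464 0.0226]
 [0.4212 0.114  0.0227]
 [0.4534 0.1178 0.0228]] [0.4409668  0.08205117 0.02271736]
[0.4411 0.0823 0.023 ]
[0.4409 0.0821 0.023 ]
[np.float64(96.0684031917611), np.float64(96.41647816355535), np.float64(6.652829281049157), np.float64(6.735467008592862)]
0.06809870099938313 0.03202352837766685
```

View pics/s4.png

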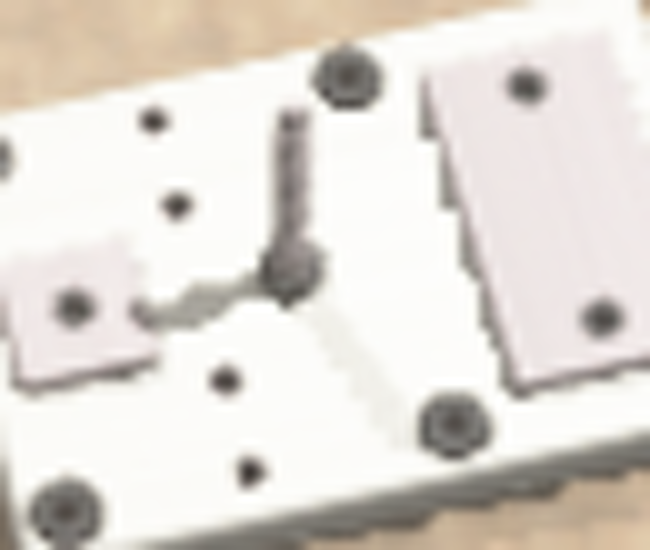

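View pics/t4.png

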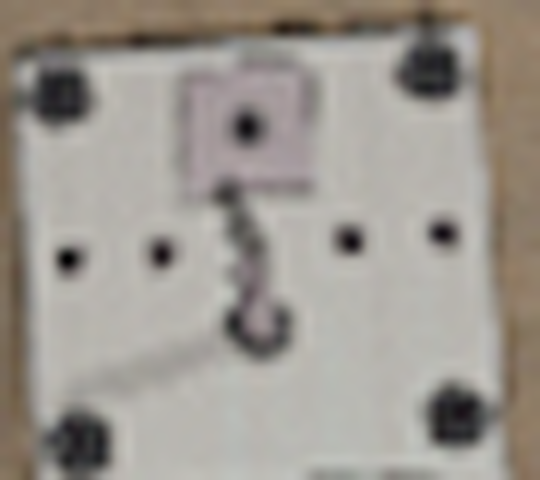

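Run:
```python
from fit import *
a=ld("scene0.npz");b=ld("top0.npz")
s=lambda x,y:np.array([x/10-.45+235,y/10-.45+185]); t=lambda x,y:np.array([x/12-.46+215,y/12-.46+160]); t1=lambda x,y:np.array([x/3-.33+170,y/3-.33+90])
for n,u,v,z in (("smallhole",s(74,307),t(246,126),.021),("longA",s(527,86),t1(236.5,352.5),.021),("longB",s(602,318),t1(172.5,357),.021),("nut",s(290,268),t(260,325),.02),("tip",s(292,113),t(228,190),.079),("boltNE",s(348,78),t(455,415),.016),("boltSE",s(453,425),t(78,443),.016),("boltSW",s(66,512),t(60,95),.016)):
    print(n,tri(a,u,b,v).round(4),ray_z(a,u,z)[0].round(4),ray_z(b,v,z)[0].round(4))
# washer/low holes
crop(a,325,170,360,225,10,"pics/s5.png");crop(b,210,230,275,260,10,"pics/t5.png")
crop(a,195,120,275,165,9,"pics/s6.png");crop(b,290,160,320,210,11,"pics/t6.png")
```

```text
smallhole [0.5991 0.2512 0.0205] [0.5992 0.2515 0.021 ] [0.599  0.2512 0.021 ]
longA [0.5032 0.2168 0.0196] [0.5032 0.2178 0.021 ] [0.5032 0.2167 0.021 ]
longB [0.4995 0.2705 0.0194] [0.4996 0.2714 0.021 ] [0.4995 0.2703 0.021 ]
nut [0.5564 0.2481 0.0173] [0.5566 0.2497 0.02  ] [0.556 0.248 0.02 ]
tip [0.5635 0.2542 0.0919] [0.5567 0.2501 0.079 ] [0.572 0.252 0.079]
boltNE [0.5373 0.2068 0.016 ] [0.5372 0.2068 0.016 ] [0.5373 0.2067 0.016 ]
boltSE [0.5315 0.2864 0.0157] [0.5316 0.2866 0.016 ] [0.5314 0.2865 0.016 ]
boltSW [0.6071 0.2915 0.0152] [0.6071 0.2919 0.016 ] [0.607  0.2914 0.016 ]
```

View pics/s5.png

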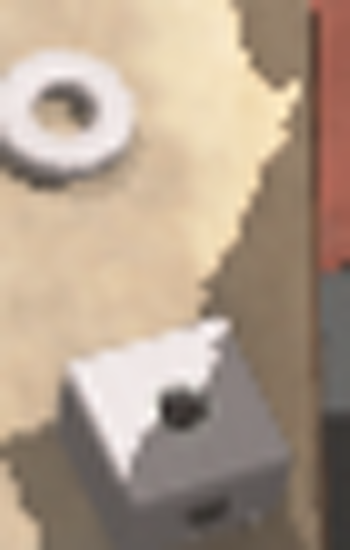

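View pics/t5.png

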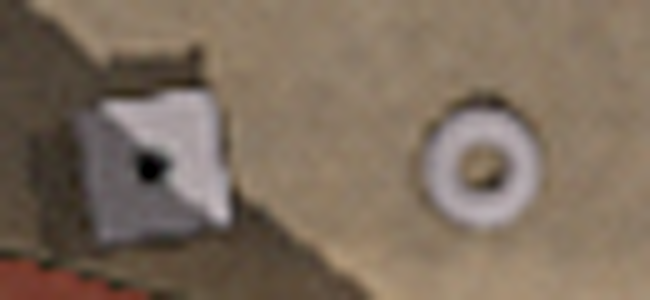

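View pics/s6.png

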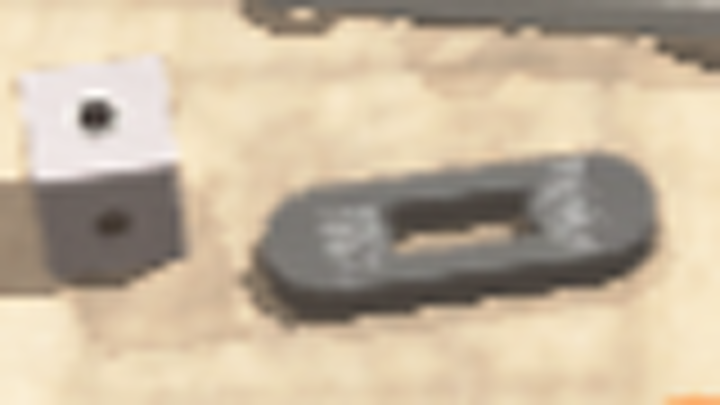

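View pics/t6.png

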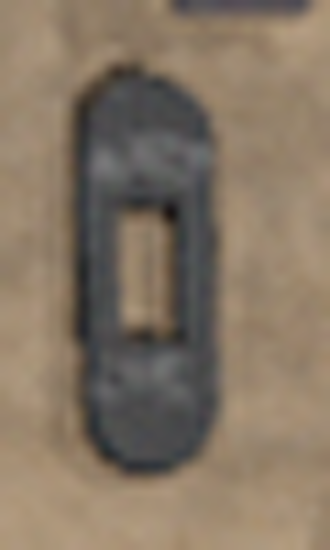

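Run:
```python
from fit import *
a=ld("scene0.npz");b=ld("top0.npz")
s=lambda x,y:np.array([x/10-.45+325,y/10-.45+170]); t=lambda x,y:np.array([x/10-.45+210,y/10-.45+230])
s6=lambda x,y:np.array([x/9-.45+195,y/9-.45+120]); t6=lambda x,y:np.array([x/11-.46+290,y/11-.46+160])
for n,u,v,z in (("low",s(183,408),t(151,167),.024),("washer",s(67,109),t(483,167),.007),("cNW",s(70,368),t(216,90),.024),("slot",s6(459,213),t6(148,272),.012)):
    print(n,tri(a,u,b,v).round(4),ray_z(a,u,z)[0].round(4),ray_z(b,v,z)[0].round(4))
C=[ray_z(b,t(*c),.024)[0] for c in ((216,90),(232,226),(100,243),(82,107))]
print(np.round(C,4),np.mean(C,0),[np.degrees(np.arctan2(*(C[i]-C[j])[[1,0]])) for i,j in((0,1),(3,2),(3,0),(2,1))])
E=[ray_z(b,t6(*c),.012)[0] for c in ((146,76),(150,472),(78,270),(216,270))];print(np.round(E,4))
C=[ray_z(a,s6(*c),.012)[0] for c in ((258,250),(655,200),(455,165),(465,265))];print(np.round(C,4))
```

```text
low [0.4058 0.2755 0.023 ] [0.406  0.2761 0.024 ] [0.4059 0.2754 0.024 ]
washer [0.4055 0.1935 0.0044] [0.4058 0.1953 0.007 ] [0.4059 0.1933 0.007 ]
cNW [0.4243 0.2602 0.0181] [0.4252 0.2637 0.024 ] [0.4247 0.2595 0.024 ]
slot [0.564  0.0763 0.014 ] [0.5643 0.0744 0.012 ] [0.5638 0.0762 0.012 ]
[[0.4247 0.2595 0.024 ]
 [0.3914 0.2554 0.024 ]
 [0.3874 0.2877 0.024 ]
 [0.4206 0.2925 0.024 ]] [0.40604496 0.27378112 0.024     ] [np.float64(7.120580225449485), np.float64(8.24981819436851), np.float64(97.1098836450173), np.float64(97.15042342422893)]
[[0.6111 0.0755 0.012 ]
 [0.5164 0.0769 0.012 ]
 [0.5643 0.0927 0.012 ]
 [0.5643 0.0601 0.012 ]]
[[0.6128 0.0771 0.012 ]
 [0.5176 0.0786 0.012 ]
 [0.563  0.0601 0.012 ]
 [0.5653 0.0898 0.012 ]]
```

Run:
```python
from fit import *
a=ld("scene0.npz");b=ld("top0.npz")
for f in (a,b):
    P=cloud(f).reshape(-1,3);P=P[np.isfinite(P[:,0])]
    print("z90 map rows x .30-.54, cols y .1 down to -.1")
    for x in np.arange(.30,.56,.02):
        r=[]
        for y in np.arange(.10,-.11,-.02):
            m=(abs(P[:,0]-x)<.01)&(abs(P[:,1]-y)<.01)
            r.append("%5d"%(1000*P[m,2].max()) if m.any() else "  .  ")
        print("%.2f"%x," ".join(r))
crop(b,280,200,400,300,6,"pics/t7.png");crop(a,270,0,400,170,4.5,"pics/s7.png")
```

```text
z90 map rows x .30-.54, cols y .1 down to -.1
0.30   .     .     .      -6     0     0    39    42   190   190   191
0.32     0     0    42    42    43   188   191   191   192   192   193
0.34   .       8    43    43   193   192   193   192   194   194   194
0.36     2     2    42   192   195   194   194   194   193   195   195
0.38     1     1    42   191   195   195   194   194   195   196   195
0.40     1     0    39   189   196   197   197   197   196   194   .  
0.42    24    25    24   184   195   282   283   .     .     .     .  
0.44    24    22    24    43    45   282   283   268   .     .     .  
0.46    25    25    25    49    50    50   282   271   .     .     .  
0.48     2     2     2    40    50    49    42   270   .     .     .  
0.50     1     1     1     1    44    50    42   270   253   .     .  
0.52    11    14    14     1    42    48    45   269   267   .     .  
0.54    12    15    13     3    39    48    46   132   266   .     .  
0.56    12    13    14     2    18    50    49    41   266   .     .  
z90 map rows x .30-.54, cols y .1 down to -.1
0.30  -846  -8
[... 279 characters left out ...]
2     2    43   192   196   197   196   196   196   196   196
0.40     3     2    41   190   196   196   196   285   285   285   286
0.42    26    26    26   190   198   284   286   285   287   375   286
0.44    24    25    25    44    46   284   287   287   381   383   286
0.46    26    26    26    42    51    50   287   287   373   341   287
0.48     2     3     2    15    50    49   286   288   381   380   377
0.50     2     2     2     2    49    49    42   287   377   377   287
0.52    12    13    14     3    44    49    41   287   347   349   289
0.54    14    15    14     3    41    51    48   287   287   288   288
0.56    12    16    13     4     2    49    49   285   288   289   290
```

View pics/t7.png

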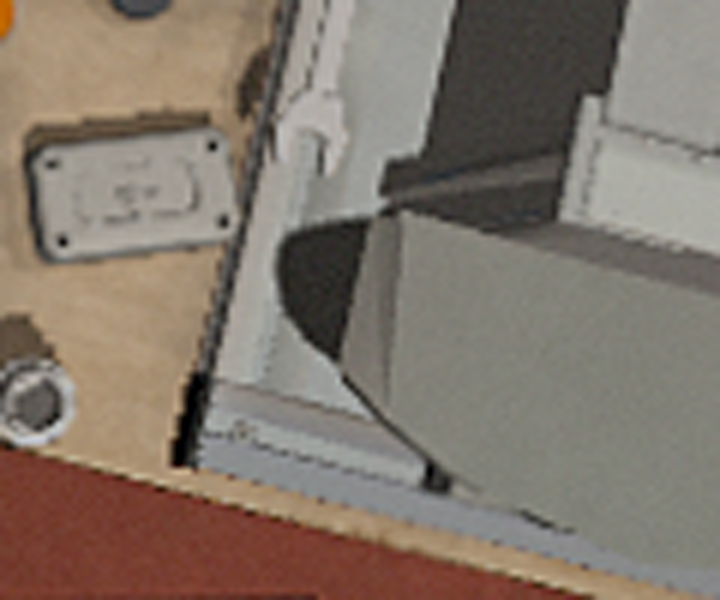

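View pics/s7.png

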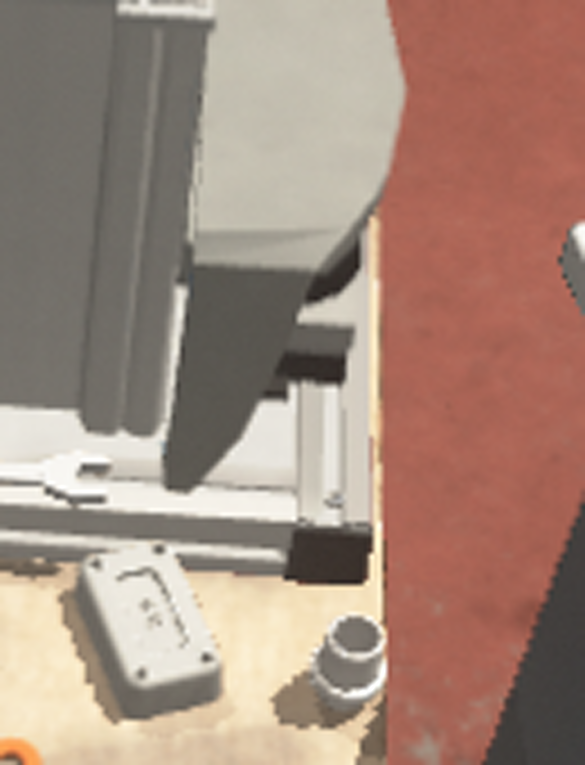

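```bash
cat >> h.py <<'E'
def plan(x,y,z,psi):
    "needed row numbers to go to world x,y,z and tool-x angle psi (deg)"
    from station import read_state
    s=read_state(); R=Ro.from_rotvec(s["tcp_rot"]).as_matrix()
    cur=np.degrees(np.arctan2(R[1,0],R[0,0]))
    d=R.T@(np.array([x,y,z])-s["ee_pos"])/.03
    yaw=-np.radians((psi-cur+180)%360-180)
    print("t",s["clock"],"at",np.round(s["ee_pos"],4),"psi",cur.round(2),"tilt",np.degrees(np.arccos(-R[2,2])).round(2),"F",np.round(s["force"],1),"open",round(float(s["opening"])*1000,1),"j",np.round(s["joint_positions"],2))
    print("rows: tx %.3f ty %.3f tz %.3f yaw %.3f"%(*d,yaw))
E
python3 - <<'E'
from h import *
b=ld("top0.npz");a=ld("scene0.npz")
for f in(a,b):
    P=cloud(f).reshape(-1,3);m=(P[:,2]>.06)&(P[:,0]>.3)&(P[:,0]<.6)&(P[:,1]>.0)&(P[:,1]<.12);Q=P[m];i=np.argsort(-Q[:,1])[:400:40];print(Q[i].round(3));print(len(Q),Q[:,2].min())
    print(np.histogram(Q[:,2],bins=np.arange(.05,.31,.02)))
plan(.438,.107,.20,6.5)
E
```

```text
[[0.381 0.044 0.171]
 [0.381 0.04  0.16 ]
 [0.39  0.039 0.139]
 [0.391 0.039 0.147]
 [0.383 0.038 0.151]
 [0.387 0.037 0.169]
 [0.367 0.037 0.183]
 [0.39  0.036 0.166]
 [0.402 0.036 0.177]
 [0.396 0.035 0.097]]
1607 0.06013926538803834
(array([ 39, 101, 125, 142, 163, 210, 404, 423,   0,   0,   0,   0]), array([0.05, 0.07, 0.09, 0.11, 0.13, 0.15, 0.17, 0.19, 0.21, 0.23, 0.25,
       0.27, 0.29]))
[[0.38  0.041 0.167]
 [0.378 0.038 0.189]
 [0.392 0.036 0.14 ]
 [0.396 0.035 0.171]
 [0.402 0.034 0.1  ]
 [0.398 0.033 0.186]
 [0.388 0.031 0.188]
 [0.417 0.03  0.107]
 [0.421 0.029 0.159]
 [0.382 0.028 0.19 ]]
931 0.06061489380203206
(array([  9,  22,  26,  33,  41,  60, 196, 544,   0,   0,   0,   0]), array([0.05, 0.07, 0.09, 0.11, 0.13, 0.15, 0.17, 0.19, 0.21, 0.23, 0.25,
       0.27, 0.29]))
t 0.1 at [0.246  0.547  0.2496] psi 65.78 tilt 0.07 F [-0.7 -0.4  0.1] open 85.3 j [0.93 0.1  0.1  1.56 0.   1.35]
rows: tx -10.747 ty 11.853 tz 1.663 yaw 1.035
```

Run:
```python
from h import *
plan(.406,.2755,.10,98)
```

```text
t 0.1 at [0.246  0.547  0.2496] psi 65.78 tilt 0.07 F [-0.7 -0.4  0.1] open 85.3 j [0.93 0.1  0.1  1.56 0.   1.35]
rows: tx -6.058 ty 8.577 tz 4.992 yaw -0.562
```

>>> carry_out(rows=[[[-6.06,8.58,2.5,-0.562,56],[-6.06,8.58,2.5,-0.562,56],[-6.06,8.58,5.0,-0.562,56],[-6.06,8.58,5.0,-0.562,56],[-6.06,8.58,5.0,-0.562,56],[-6.06,8.58,5.0,-0.562,56],[-6.06,8.58,5.0,-0.562,56],[-6.06,8.58,5.0,-0.562,56],[-6.06,8.58,5.0,-0.562,56],[-6.06,8.58,5.0,-0.562,56]]])

```text
clock: 0.93
ee_pos: [0.4064, 0.2719, 0.097]
tcp_rot: [-2.066, -2.365, 0.007]
force: [-0.8, 0.4, -0.6]
opening: 0.0478
```

Run:
```python
from h import *
from station import *
plan(.406,.2755,.024,98)
for n in("scene","top"):
    f=grab_frame(n); np.savez(n+"1.npz",**f)
a=ld("scene1.npz");b=ld("top1.npz")
crop(a,230,100,490,270,3,"pics/s8.png");crop(b,150,170,340,310,4,"pics/t8.png")
```

```text
t 0.9333 at [0.4064 0.2719 0.097 ] psi 97.74 tilt 0.25 F [-0.8  0.4 -0.6] open 47.8 j [ 0.32 -0.2  -0.48  1.3  -0.    0.19]
rows: tx 0.124 ty 0.012 tz 2.432 yaw -0.005
```

View pics/s8.png

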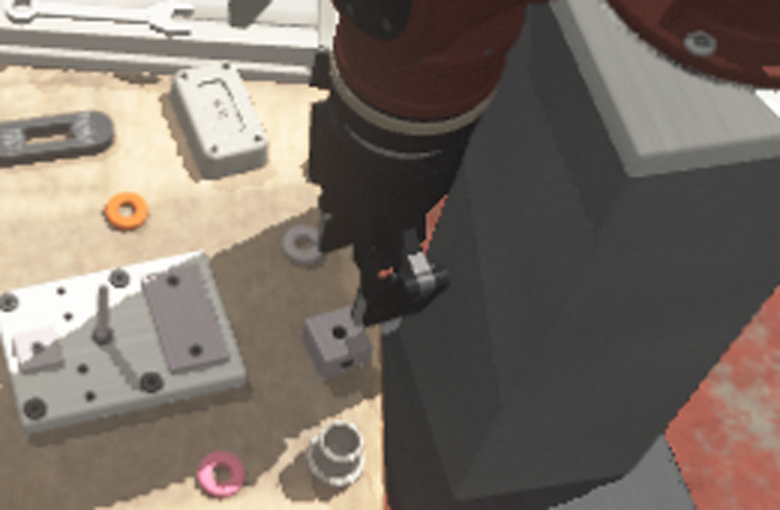

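View pics/t8.png

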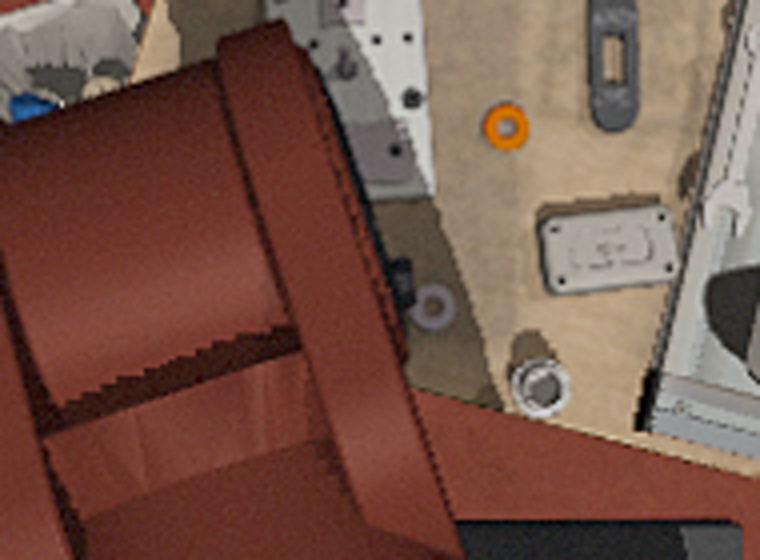

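Run:
```python
from h import *
a=ld("scene1.npz");X=cloud(a)
s=np.array([.4064,.2719,.097])
P=X.reshape(-1,3);m=(np.hypot(P[:,0]-s[0],P[:,1]-s[1])<.06)&(P[:,2]>.045)
Q=P[m];i=np.argsort(Q[:,2])[:60:4];print(Q[i].round(3))
crop(a,330,170,390,225,12,"pics/s9.png")
```

```text
[[0.404 0.246 0.078]
 [0.414 0.248 0.081]
 [0.401 0.246 0.082]
 [0.411 0.248 0.083]
 [0.405 0.247 0.084]
 [0.411 0.247 0.085]
 [0.421 0.243 0.085]
 [0.413 0.303 0.086]
 [0.398 0.306 0.087]
 [0.412 0.302 0.088]
 [0.4   0.307 0.089]
 [0.408 0.248 0.09 ]
 [0.416 0.249 0.09 ]
 [0.412 0.298 0.091]
 [0.408 0.247 0.091]]
```

View pics/s9.png

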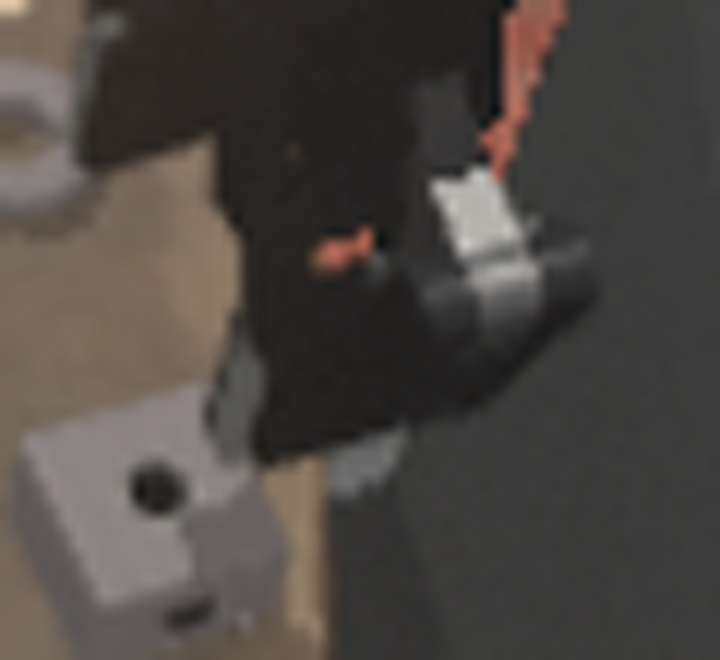

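>>> carry_out(rows=[[[0.12,0.01,1.2,0,54],[0.12,0.01,1.8,0,54],[0.12,0.01,2.37,0,54],[0.12,0.01,2.37,0,54],[0.12,0.01,2.37,0,54],[0.12,0.01,2.37,0,30],[0.12,0.01,2.37,0,20],[0.12,0.01,2.37,0,20],[0.12,0.01,2.37,0,20],[0.12,0.01,2.37,0,20]]])

```text
clock: 1.87
ee_pos: [0.4072, 0.2802, 0.0312]
tcp_rot: [2.061, 2.37, 0.004]
force: [-2.6, 2.0, 7.0]
opening: 0.0325
```

Run:
```python
from h import *
plan(.406,.2755,.12,98)
```

```text
t 1.8667 at [0.4072 0.2802 0.0312] psi 97.99 tilt 0.17 F [-2.6  2.   7. ] open 32.5 j [ 0.34 -0.14 -0.55  1.16  0.    0.2 ]
rows: tx -0.146 ty -0.054 tz -2.961 yaw -0.000
```

>>> carry_out(rows=[[[0,0,-0.3,0,20],[0,0,-1.0,0,20],[0,0,-2.0,0,20],[0,0,-3.0,0,20],[0,0,-3.6,0,20],[0,0,-3.6,0,20],[0,0,-3.6,0,20],[0,0,-3.6,0,20],[0,0,-3.6,0,20],[0,0,-3.6,0,20]]])

```text
clock: 2.7
ee_pos: [0.4053, 0.2791, 0.1359]
tcp_rot: [-2.061, -2.37, 0.003]
force: [-1.0, 0.9, -1.8]
opening: 0.0322
```

Run:
```python
from h import *
from station import *
plan(.5991,.2512,.14,94.3)
f=grab_frame("scene"); np.savez("scene2.npz",**f)
crop(f,230,100,490,270,3,"pics/s10.png")
```

```text
t 2.7 at [0.4053 0.2791 0.1359] psi 97.97 tilt 0.13 F [-1.   0.9 -1.8] open 32.2 j [ 0.34 -0.22 -0.42  1.37  0.    0.2 ]
rows: tx -1.817 ty 6.267 tz -0.151 yaw 0.064
```

View pics/s10.png

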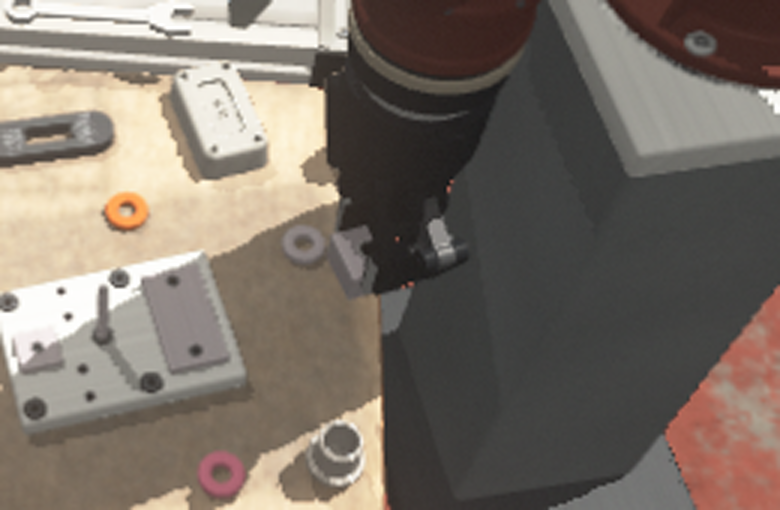

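>>> carry_out(rows=[[[-1.82,6.27,-0.15,0.064,20],[-1.82,6.27,-0.15,0.064,20],[-1.82,6.27,-0.15,0.064,20],[-1.82,6.27,-0.15,0.064,20],[-1.82,6.27,-0.15,0.064,20],[-1.82,6.27,-0.15,0.064,20],[-1.82,6.27,-0.15,0.064,20],[-1.82,6.27,-0.15,0.064,20],[-1.82,6.27,-0.15,0.064,20],[-1.82,6.27,-0.15,0.064,20]]])

```text
clock: 3.58
ee_pos: [0.5991, 0.2519, 0.1421]
tcp_rot: [2.135, 2.304, 0.0]
force: [-0.2, 1.0, -1.0]
opening: 0.0323
```

Run:
```python
from h import *
from station import *
plan(.5991,.2512,.053,94.3)
for n in ("scene","top"):
    f=grab_frame(n); np.savez(n+"3.npz",**f)
    crop(f,*((190,120,350,260) if n=="scene" else (170,100,330,240)),5,f"pics/{n}11.png")
```

```text
t 3.5833 at [0.5991 0.2519 0.1421] psi 94.36 tilt 0.01 F [-0.2  1.  -1. ] open 32.3 j [0.2  0.26 0.08 1.39 0.   0.12]
rows: tx -0.024 ty -0.002 tz 2.969 yaw 0.001
```

View pics/scene11.png

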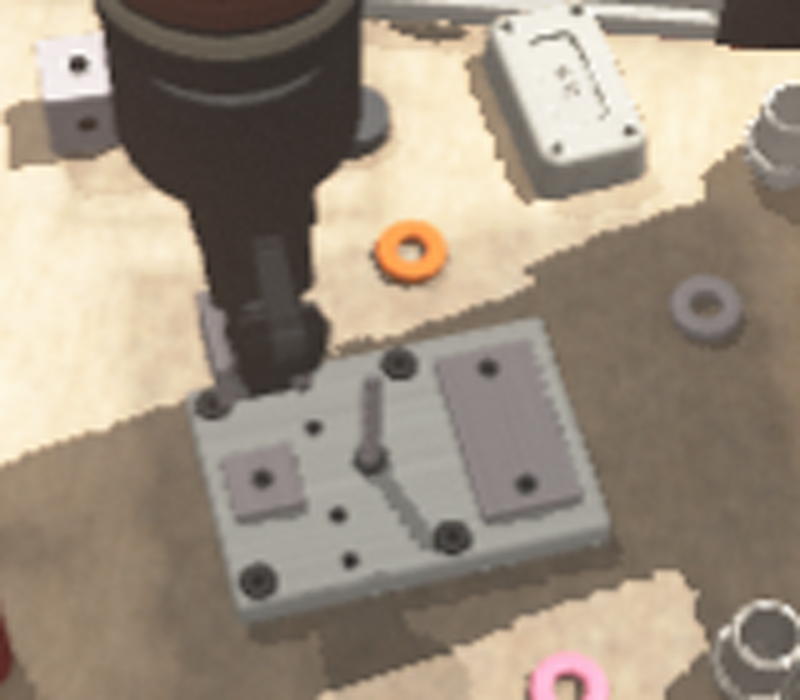

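View pics/top11.png

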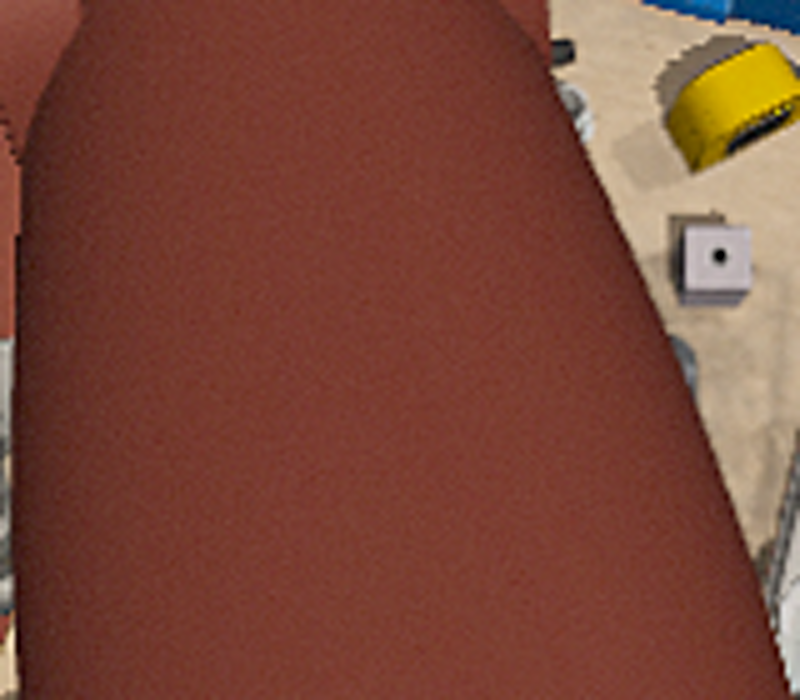

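>>> carry_out(rows=[[[-0.02,0,1.2,0,20],[-0.02,0,2.2,0,20],[-0.02,0,2.7,0,20],[-0.02,0,2.85,0,20],[-0.02,0,2.95,0,20],[-0.02,0,2.97,0,20],[-0.02,0,2.97,0,20],[-0.02,0,2.97,0,20],[-0.02,0,2.97,0,20],[-0.02,0,2.97,0,20]]])

```text
clock: 4.52
ee_pos: [0.6006, 0.251, 0.0536]
tcp_rot: [2.136, 2.303, 0.002]
force: [-0.2, 0.1, -2.0]
opening: 0.0322
```

>>> carry_out(rows=[[[0,0,0.05,0,20],[0,0,0.06,0,20],[0,0,0.06,0,20],[0,0,0.06,0,30],[0,0,0.06,0,45],[0,0,0.06,0,54],[0,0,0.06,0,54],[0,0,-0.5,0,54],[0,0,-1.5,0,54],[0,0,-2.6,0,54]]])

```text
clock: 5.35
ee_pos: [0.5986, 0.2505, 0.1295]
tcp_rot: [-2.135, -2.302, 0.005]
force: [0.5, 0.2, 0.5]
opening: 0.046
```

Run:
```python
from h import *
from station import *
plan(.438,.107,.14,6.5)
f=grab_frame("scene"); np.savez("scene4.npz",**f)
crop(f,190,120,350,260,5,f"pics/s12.png")
```

```text
t 5.35 at [0.5986 0.2505 0.1295] psi 94.3 tilt 0.21 F [0.5 0.2 0.5] open 46.0 j [0.2  0.27 0.06 1.37 0.   0.12]
rows: tx -4.369 ty -5.700 tz -0.326 yaw 1.532
```

View pics/s12.png

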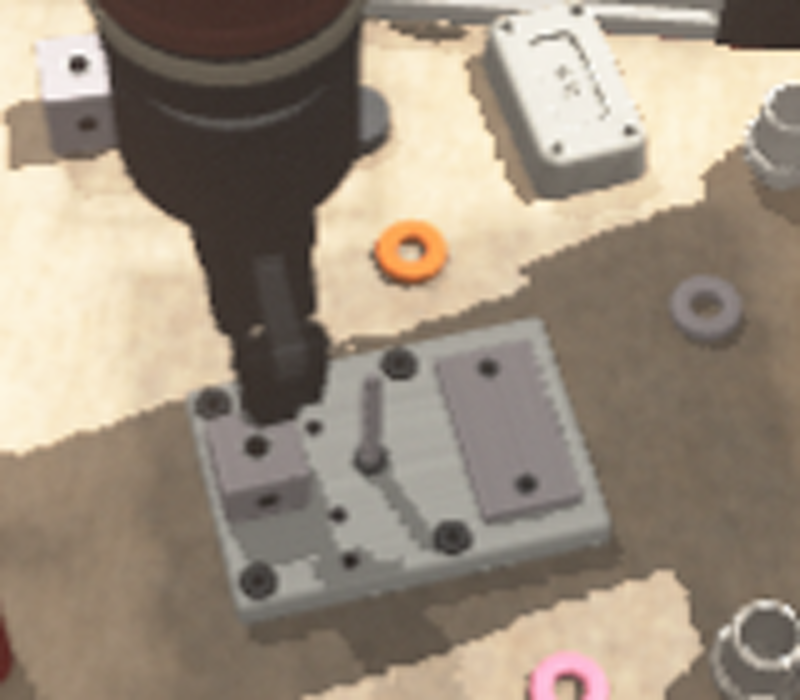

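>>> carry_out(rows=[[[-1.0,-1.5,-0.33,0.12,84],[-2,-3,-0.33,0.25,84],[-3,-4.5,-0.33,0.37,84],[-3.77,-5.7,-0.33,0.5,84],[-3.77,-5.7,-0.33,0.62,84],[-3.77,-5.7,-0.33,0.75,84],[-3.77,-5.7,-0.33,0.87,84],[-3.77,-5.7,-0.33,1.0,84],[-3.77,-5.7,-0.33,1.12,84],[-3.77,-5.7,-0.33,1.24,84]]])

```text
clock: 6.23
ee_pos: [0.4381, 0.1251, 0.1406]
tcp_rot: [3.079, 0.623, 0.001]
force: [0.8, 0.1, 1.1]
opening: 0.0716
```

Run:
```python
from h import *
from station import *
plan(.438,.107,.08,6.5)
for n in ("scene","top"):
    f=grab_frame(n); np.savez(n+"5.npz",**f)
    crop(f,*((220,20,420,170) if n=="scene" else (170,130,370,290)),4,f"pics/{n}13.png")
```

```text
t 6.2333 at [0.4381 0.1251 0.1406] psi 22.89 tilt 0.05 F [0.8 0.1 1.1] open 71.6 j [-0.01 -0.34 -0.52  1.4   0.    1.16]
rows: tx -0.241 ty 0.553 tz 2.021 yaw 0.286
```

View pics/scene13.png

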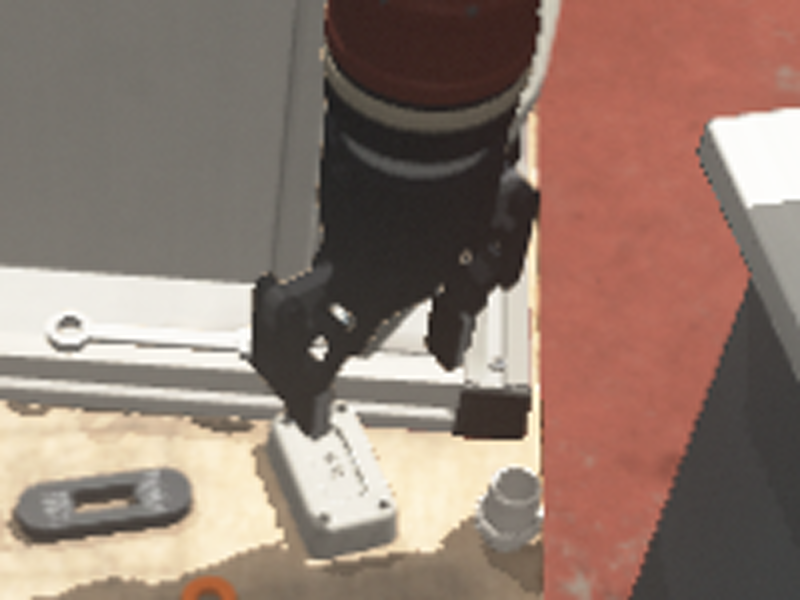

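View pics/top13.png

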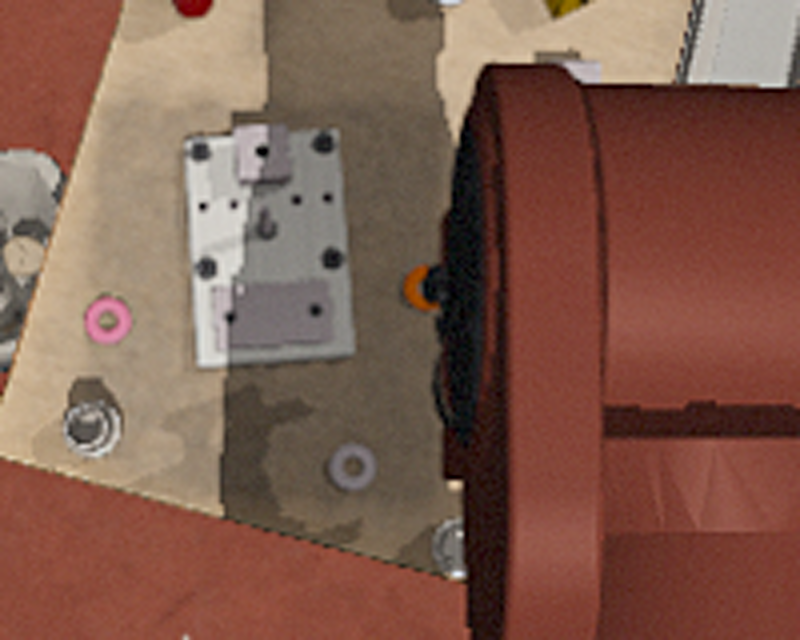

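>>> carry_out(rows=[[[-0.24,0.55,0,0.12,78],[-0.24,0.55,0,0.24,78],[-0.24,0.55,0.5,0.286,78],[-0.24,0.55,1.5,0.286,78],[-0.24,0.55,2.3,0.286,78],[-0.24,0.55,2.6,0.286,78],[-0.24,0.55,2.6,0.286,78],[-0.24,0.55,2.6,0.286,78],[-0.24,0.55,2.6,0.286,78],[-0.24,0.55,2.6,0.286,78]]])

```text
clock: 7.17
ee_pos: [0.4391, 0.1072, 0.0642]
tcp_rot: [3.136, 0.19, 0.004]
force: [-0.8, 0.4, 0.3]
opening: 0.0666
```

Run:
```python
from h import *
from station import *
plan(.438,.107,.0235,6.5)
for n in ("scene",):
    f=grab_frame(n); np.savez(n+"6.npz",**f)
    crop(f,*((250,50,390,170) if n=="scene" else (170,130,370,290)),5,f"pics/{n}14.png")
```

```text
t 7.1667 at [0.4391 0.1072 0.0642] psi 6.92 tilt 0.14 F [-0.8  0.4  0.3] open 66.6 j [-0.05 -0.32 -0.64  1.25  0.    1.4 ]
rows: tx -0.039 ty 0.001 tz 1.355 yaw 0.007
```

View pics/scene14.png

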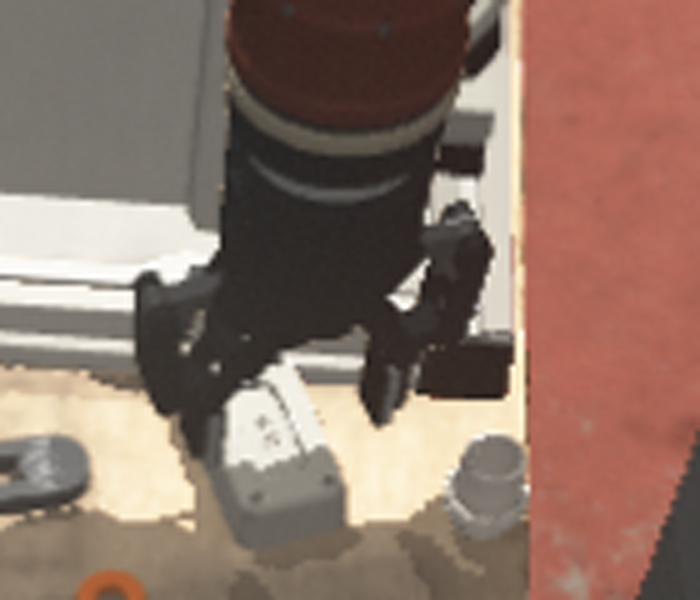

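>>> carry_out(rows=[[[-0.03,0,0.5,0.007,78],[-0.03,0,1.0,0.007,78],[-0.03,0,1.35,0.007,78],[-0.03,0,1.35,0.007,78],[-0.03,0,1.35,0.007,70],[-0.03,0,1.35,0.007,60],[-0.03,0,1.35,0.007,45],[-0.03,0,1.35,0.007,45],[-0.03,0,1.35,0.007,45],[-0.03,0,1.35,0.007,45]]])

```text
clock: 8.05
ee_pos: [0.4379, 0.1071, 0.0233]
tcp_rot: [3.136, 0.177, 0.003]
force: [-0.8, 0.1, 6.4]
opening: 0.0504
```

Run:
```python
from h import *
plan(.438,.107,.12,6.5)
```

```text
t 8.05 at [0.4379 0.1071 0.0233] psi 6.47 tilt 0.11 F [-0.8  0.1  6.4] open 50.4 j [-0.05 -0.28 -0.68  1.17  0.    1.41]
rows: tx 0.008 ty 0.003 tz -3.225 yaw -0.000
```

>>> carry_out(rows=[[[0,0,-0.2,0,45],[0,0,-0.8,0,45],[0,0,-1.8,0,45],[0,0,-2.8,0,45],[0,0,-3.4,0,45],[0,-0.5,-3.4,0,45],[0,-1.0,-3.4,0,45],[0,-1.0,-3.4,0,45],[0,-1.0,-3.4,0,45],[0,-1.0,-3.4,0,45]]])

```text
clock: 8.88
ee_pos: [0.4335, 0.1366, 0.124]
tcp_rot: [3.136, 0.178, -0.0]
force: [-0.2, -0.8, 0.9]
opening: 0.0509
```

Run:
```python
from h import *
from station import *
# tool target: plate (-55,+25)
c,s=np.cos(np.radians(4.3)),np.sin(np.radians(4.3))
x=.5562+c*-.055-s*.025; y=.248+s*-.055+c*.025;print(x,y)
plan(x,y,.13,4.3)
f=grab_frame("scene"); np.savez("scene7.npz",**f)
crop(f,210,40,390,190,4,"pics/scene15.png")
```

```text
0.4994803494854605 0.26880579836267987
t 8.8833 at [0.4335 0.1366 0.124 ] psi 6.49 tilt 0.02 F [-0.2 -0.8  0.9] open 50.9 j [ 0.02 -0.34 -0.54  1.37 -0.    1.47]
rows: tx 2.682 ty -4.130 tz -0.202 yaw 0.038
```

View pics/scene15.png

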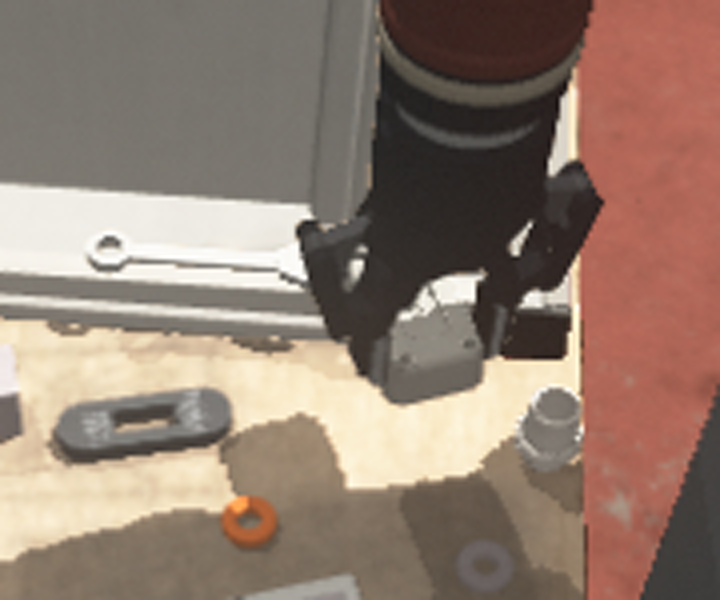

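>>> carry_out(rows=[[[2.68,-4.13,-0.1,0.038,45],[2.68,-4.13,-0.1,0.038,45],[2.68,-4.13,-0.1,0.038,45],[2.68,-4.13,-0.1,0.038,45],[2.68,-4.13,-0.1,0.038,45],[2.68,-4.13,0.5,0.038,45],[2.68,-4.13,1.2,0.038,45],[2.68,-4.13,1.5,0.038,45],[2.68,-4.13,1.5,0.038,45],[2.68,-4.13,1.5,0.038,45]]])

```text
clock: 9.77
ee_pos: [0.4992, 0.2683, 0.079]
tcp_rot: [3.139, 0.117, -0.002]
force: [1.0, -0.2, -0.1]
opening: 0.0505
```

Run:
```python
from h import *
from station import *
plan(.4995,.2688,.0455,4.3)
f=grab_frame("scene"); np.savez("scene8.npz",**f)
crop(f,210,120,350,260,5,"pics/scene16.png")
```

```text
t 9.7667 at [0.4992 0.2683 0.079 ] psi 4.25 tilt 0.06 F [ 1.  -0.2 -0.1] open 50.5 j [ 0.26  0.05 -0.28  1.25 -0.    1.76]
rows: tx 0.011 ty -0.015 tz 1.116 yaw -0.001
```

View pics/scene16.png

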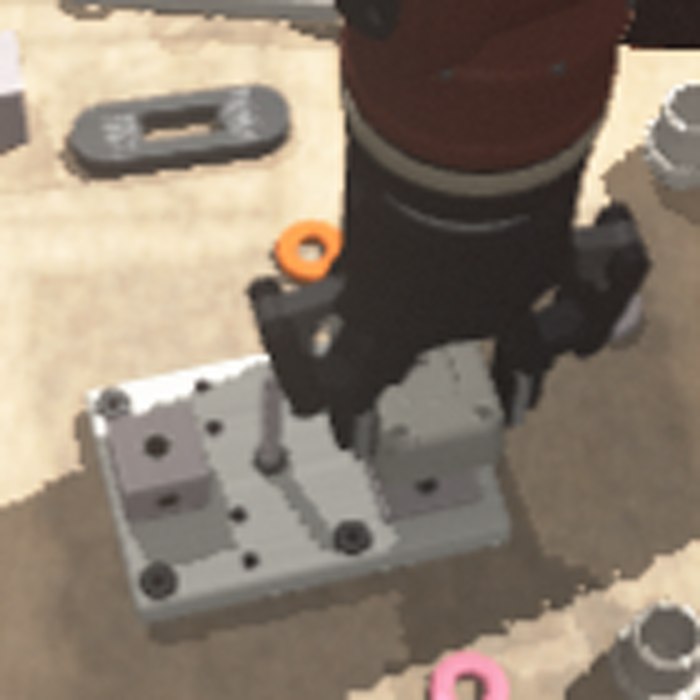

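Run:
```python
from h import *
a=ld("scene8.npz");P=cloud(a).reshape(-1,3)
m=(P[:,0]>.53)&(P[:,0]<.6)&(abs(P[:,1]-.26)<.05)&(P[:,2]>.06)&(P[:,2]<.25)
c,s=np.cos(np.radians(4.3)),np.sin(np.radians(4.3))
Q=P[m];d=Q-[.5562,.248,0];q=np.c_[d[:,0]*c+d[:,1]*s,-d[:,0]*s+d[:,1]*c,Q[:,2]]
for z in np.arange(.06,.2,.01):
    k=abs(q[:,2]-z)<.005
    if k.any(): print(round(z,3),k.sum(),q[k].min(0).round(3),q[k].max(0).round(3))
```

```text
0.06 6 [-0.004 -0.     0.061] [0.002 0.006 0.063]
0.07 23 [-0.023 -0.     0.066] [0.002 0.031 0.075]
0.08 20 [-0.024 -0.002  0.075] [0.001 0.032 0.085]
0.09 13 [-0.024  0.022  0.085] [-0.017  0.032  0.094]
0.1 6 [-0.02   0.03   0.097] [-0.012  0.035  0.104]
0.11 74 [-0.025  0.011  0.105] [0.    0.038 0.115]
0.12 70 [-0.025  0.012  0.115] [0.002 0.038 0.125]
0.13 36 [-0.025  0.013  0.125] [0.006 0.037 0.135]
0.14 20 [-0.005  0.034  0.136] [0.008 0.037 0.145]
0.15 41 [-0.021  0.027  0.145] [0.01  0.037 0.155]
0.16 121 [-0.023  0.011  0.155] [0.012 0.037 0.165]
0.17 118 [-0.023  0.013  0.165] [0.01  0.037 0.175]
0.18 28 [-0.023  0.017  0.175] [-0.017  0.035  0.185]
0.19 20 [-0.023  0.016  0.185] [-0.018  0.044  0.195]
0.2 27 [-0.023  0.022  0.195] [-0.018  0.044  0.205]
```

>>> carry_out(rows=[[[0.01,-0.01,0.5,0,45],[0.01,-0.01,0.9,0,45],[0.01,-0.01,1.05,0,45],[0.01,-0.01,1.13,0,45],[0.01,-0.01,1.13,0,45],[0.01,-0.01,1.13,0,45],[0.01,-0.01,1.13,0,45],[0.01,-0.01,1.13,0,45],[0.01,-0.01,1.13,0,45],[0.01,-0.01,1.13,0,45]]])

```text
clock: 10.65
ee_pos: [0.5, 0.2695, 0.0454]
tcp_rot: [-3.139, -0.118, -0.001]
force: [-0.2, 0.6, -0.5]
opening: 0.0505
```

>>> carry_out(rows=[[[0,0,0.04,0,45],[0,0,0.04,0,45],[0,0,0.04,0,45],[0,0,0.04,0,62],[0,0,0.04,0,70],[0,0,0.04,0,72],[0,0,0.04,0,72],[0,0,-0.5,0,72],[0,0,-1.5,0,72],[0,0,-2.9,0,72]]])

```text
clock: 11.48
ee_pos: [0.4975, 0.2687, 0.1294]
tcp_rot: [3.138, 0.118, -0.01]
force: [0.3, 1.1, 0.6]
opening: 0.0614
```

Run:
```python
from h import *
from station import *
plan(.564,.0765,.12,89.5)
f=grab_frame("scene"); np.savez("scene9.npz",**f)
crop(f,210,120,350,260,5,"pics/scene17.png")
```

```text
t 11.4833 at [0.4975 0.2687 0.1294] psi 4.29 tilt 0.36 F [0.3 1.1 0.6] open 61.4 j [ 0.26  0.02 -0.21  1.35  0.    1.76]
rows: tx 1.733 ty 6.555 tz 0.309 yaw -1.487
```

View pics/scene17.png

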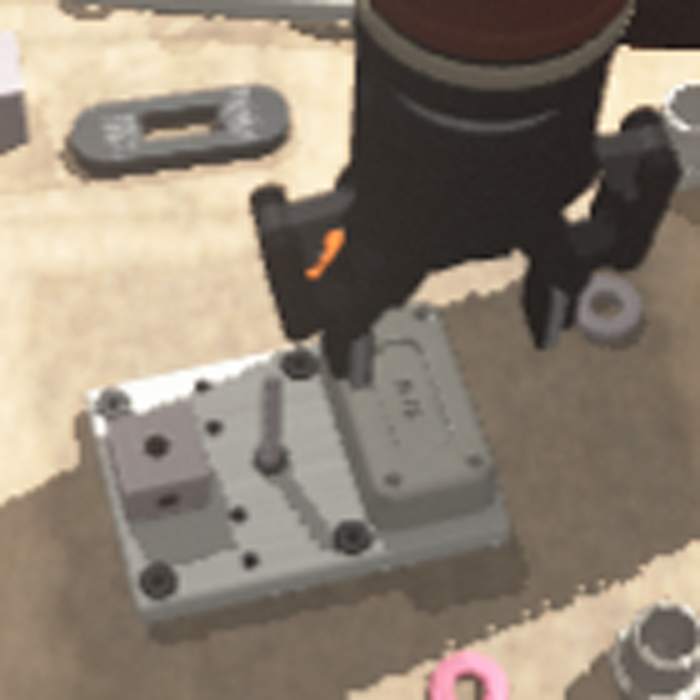

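>>> carry_out(rows=[[[0.2,1.0,0,-0.12,60],[0.6,2.2,0,-0.25,56],[1.0,3.4,0,-0.37,54],[1.4,4.6,0,-0.5,54],[1.73,5.6,0,-0.62,54],[1.73,6.0,0,-0.75,54],[1.73,6.0,0,-0.87,54],[1.73,6.0,0,-1.0,54],[1.73,6.0,0,-1.12,54],[1.73,6.0,0,-1.24,54]]])

```text
clock: 12.37
ee_pos: [0.5652, 0.0935, 0.1316]
tcp_rot: [2.496, 1.908, 0.0]
force: [-1.0, -1.1, -0.5]
opening: 0.0461
```

Run:
```python
from h import *
from station import *
plan(.564,.0765,.06,89.5)
for n in ("scene","top"):
    f=grab_frame(n); np.savez(n+"10.npz",**f)
    crop(f,*((170,60,350,210) if n=="scene" else (190,110,370,250)),4,f"pics/{n}18.png")
```

```text
t 12.3667 at [0.5652 0.0935 0.1316] psi 74.8 tilt 0.01 F [-1.  -1.1 -0.5] open 46.1 j [-0.06  0.03 -0.19  1.35  0.    0.2 ]
rows: tx -0.558 ty 0.110 tz 2.388 yaw -0.257
```

View pics/scene18.png

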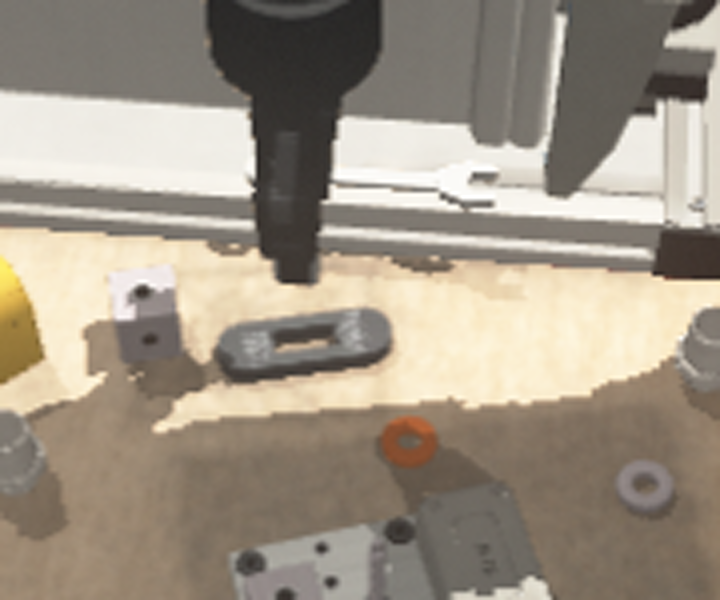

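View pics/top18.png

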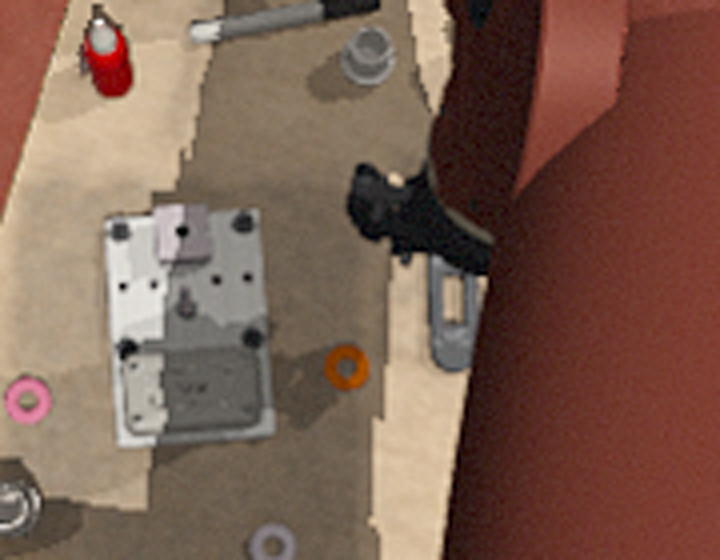

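>>> carry_out(rows=[[[-0.56,0.11,0.3,-0.12,52],[-0.56,0.11,1.0,-0.25,52],[-0.56,0.11,1.9,-0.257,52],[-0.56,0.11,2.6,-0.257,52],[-0.56,0.11,2.9,-0.257,52],[-0.56,0.11,2.9,-0.257,52],[-0.56,0.11,2.9,-0.257,52],[-0.56,0.11,2.9,-0.257,52],[-0.56,0.11,2.9,-0.257,52],[-0.56,0.11,2.9,-0.257,52]]])

```text
clock: 13.3
ee_pos: [0.5647, 0.0767, 0.0462]
tcp_rot: [2.236, 2.204, 0.002]
force: [-0.1, -0.6, 0.1]
opening: 0.0443
```

Run:
```python
from h import *
from station import *
plan(.564,.0765,.026,89.5)
for n in ("scene",):
    f=grab_frame(n); np.savez(n+"11.npz",**f)
    crop(f,*((190,90,310,190) if n=="scene" else (190,110,370,250)),6,f"pics/{n}19.png")
crop(ld("top10.npz"),210,155,265,225,9,"pics/t19.png")
```

```text
t 13.3 at [0.5647 0.0767 0.0462] psi 89.17 tilt 0.13 F [-0.1 -0.6  0.1] open 44.3 j [-0.09  0.08 -0.3   1.19  0.   -0.08]
rows: tx -0.007 ty -0.026 tz 0.674 yaw -0.006
```

View pics/scene19.png

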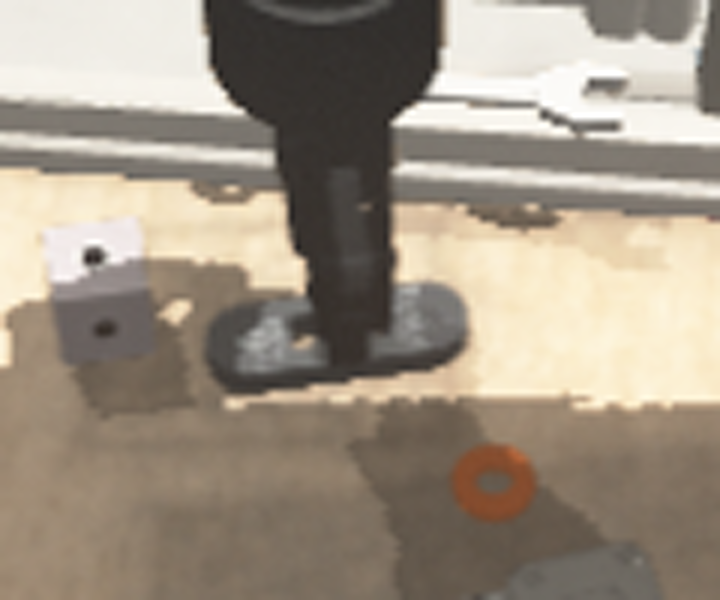

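View pics/t19.png

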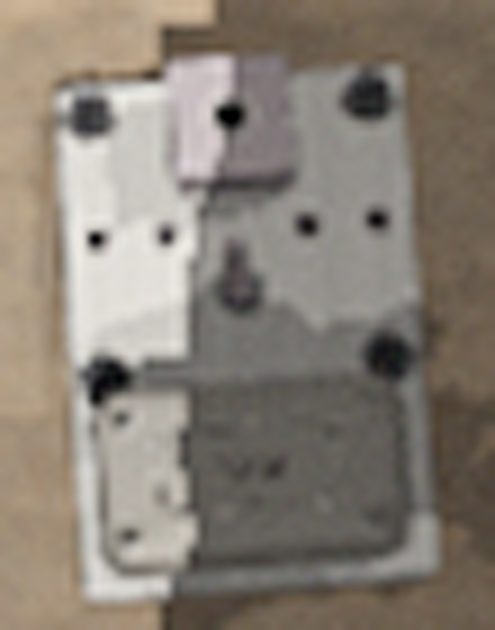

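>>> carry_out(rows=[[[0,-0.02,0.3,0,52],[0,-0.02,0.5,0,52],[0,-0.02,0.66,0,52],[0,-0.02,0.66,0,52],[0,-0.02,0.66,0,52],[0,-0.02,0.66,0,40],[0,-0.02,0.66,0,25],[0,-0.02,0.66,0,25],[0,-0.02,0.66,0,25],[0,-0.02,0.66,0,25]]])

```text
clock: 14.18
ee_pos: [0.5634, 0.0767, 0.0255]
tcp_rot: [2.237, 2.205, 0.001]
force: [-1.0, 0.6, 4.7]
opening: 0.0297
```

Run:
```python
from h import *
from station import *
plan(.564,.0765,.12,89.5)
b=ld("top10.npz");a=ld("scene9.npz")
t=lambda x,y:np.array([x/9-.45+210,y/9-.45+155]); s=lambda x,y:np.array([x/5-.4+210,y/5-.4+120])
c,sn=np.cos(np.radians(4.3)),np.sin(np.radians(4.3))
def pl(X): d=X-[.5562,.248,0]; return np.round([d[0]*c+d[1]*sn,-d[0]*sn+d[1]*c,d[2]],4)
print("block",pl(tri(a,s(156,446),b,t(230,115))),pl(ray_z(a,s(156,446),.045)[0]),pl(ray_z(b,t(230,115),.045)[0]))
for n,u,z in(("NW",(122,418),.044),("SW",(128,535),.044),("SE",(375,518),.044),("NE",(331,405),.044)): print(n,pl(ray_z(b,t(*u),z)[0]))
for u in ((393,481),(475,460),(424,312)): print(pl(ray_z(a,s(*u),.044)[0]))
```

```text
t 14.1833 at [0.5634 0.0767 0.0255] psi 89.2 tilt 0.04 F [-1.   0.6  4.7] open 29.7 j [-0.09  0.1  -0.32  1.15  0.   -0.08]
rows: tx -0.008 ty 0.021 tz -3.151 yaw -0.005
block [ 0.0442 -0.0013  0.0441] [ 0.0444 -0.0008  0.045 ] [ 0.044  -0.0013  0.045 ]
NW [-0.0382  0.0338  0.044 ]
SW [-0.0703  0.0342  0.044 ]
SE [-0.0708 -0.0328  0.044 ]
NE [-0.0389 -0.0232  0.044 ]
[-0.0382  0.0351  0.044 ]
[-0.0706  0.0341  0.044 ]
[-0.0708 -0.0341  0.044 ]
```

>>> carry_out(rows=[[[0,0,-0.2,0,25],[0,0,-0.8,0,25],[0,0,-1.8,0,25],[0,0,-2.8,0,25],[0,0,-3.6,0,25],[0,0,-3.6,0,25],[0,0,-3.6,0,25],[0,0,-3.6,0,25],[0,0,-3.6,0,25],[0,0,-3.6,0,25]]])

```text
clock: 15.02
ee_pos: [0.5622, 0.0768, 0.1312]
tcp_rot: [-2.236, -2.204, 0.003]
force: [-0.1, -1.1, -2.9]
opening: 0.0297
```

Run:
```python
from h import *
from station import *
plan(.5582,.2482,.135,94.3)
for n in ("scene",):
    f=grab_frame(n); np.savez(n+"12.npz",**f)
    crop(f,*((190,50,320,170) if n=="scene" else (190,110,370,250)),5,f"pics/{n}20.png")
```

```text
t 15.0167 at [0.5622 0.0768 0.1312] psi 89.19 tilt 0.15 F [-0.1 -1.1 -2.9] open 29.7 j [-0.09  0.02 -0.21  1.35  0.   -0.08]
rows: tx 5.711 ty -0.214 tz -0.123 yaw -0.089
```

View pics/scene20.png

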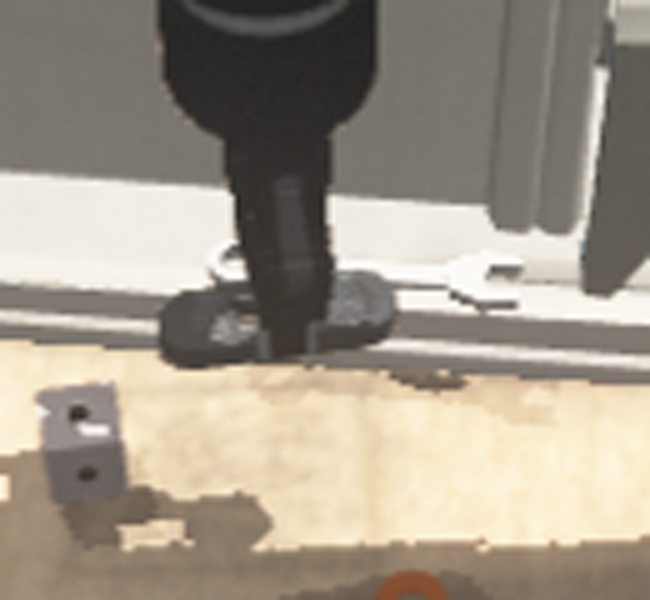

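>>> carry_out(rows=[[[5.71,-0.21,-0.15,-0.089,25],[5.71,-0.21,-0.15,-0.089,25],[5.71,-0.21,-0.15,-0.089,25],[5.71,-0.21,-0.15,-0.089,25],[5.71,-0.21,-0.15,-0.089,25],[5.71,-0.21,-0.15,-0.089,25],[5.71,-0.21,-0.15,-0.089,25],[5.71,-0.21,-0.15,-0.089,25],[5.71,-0.21,-0.15,-0.089,25],[5.71,-0.21,-0.15,-0.089,25]]])

```text
clock: 15.9
ee_pos: [0.5595, 0.2468, 0.1374]
tcp_rot: [-2.139, -2.301, 0.0]
force: [0.4, 0.1, -1.9]
opening: 0.0294
```

Run:
```python
from h import *
from station import *
plan(.5582,.2482,.110,94.3)
for n in ("scene",):
    f=grab_frame(n); np.savez(n+"13.npz",**f)
    crop(f,*((200,110,340,240) if n=="scene" else (190,110,370,250)),5,f"pics/{n}21.png")
```

```text
t 15.9 at [0.5595 0.2468 0.1374] psi 94.19 tilt 0.0 F [ 0.4  0.1 -1.9] open 29.4 j [ 0.2   0.15 -0.06  1.36 -0.    0.13]
rows: tx 0.049 ty -0.041 tz 0.914 yaw -0.002
```

View pics/scene21.png

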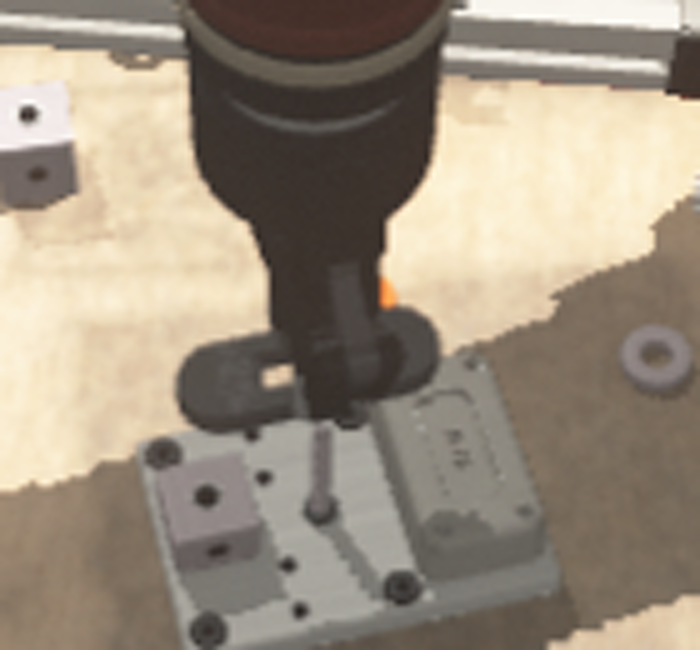

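Run:
```python
from fit import *
a=ld("scene13.npz")
M["strap"]=[(stad(.096,.032),.012)]
p,s=fit([a],"strap",(.5595,.2468,.073),z0=.1119,span=.008,yspan=.08);print((p*[1000,1000,57.3]).round(1),s)
draw(a,[("strap",p,.1119),("strap",(.5582,.2482,.075),.045)],(200,110,340,240),5,"pics/s22.png")
b=ld("scene12.npz");p,s=fit([b],"strap",(.5622,.0768,-.01),z0=.106,span=.008,yspan=.08);print((p*[1000,1000,57.3]).round(1),s)
```

```text
[561.2 251.4   4.2] 92.78433227539062
[564.2  84.1  -1.9] 94.30941772460938
```

View pics/s22.png

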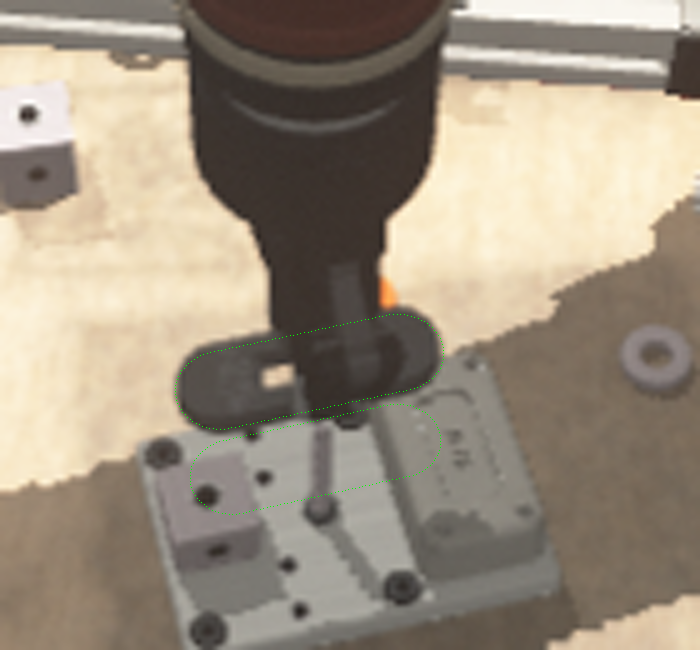

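>>> carry_out(rows=[[[0.03,-0.03,0.4,0,25],[0.03,-0.03,0.7,0,25],[0.03,-0.03,0.7,0,25],[0.03,-0.03,0.7,0,25],[0.03,-0.03,0.7,0,25],[0.03,-0.03,0.7,0,25],[0.03,-0.03,0.7,0,25],[0.03,-0.03,0.7,0,25],[0.03,-0.03,0.7,0,25],[0.03,-0.03,0.7,0,25]]])

```text
clock: 16.78
ee_pos: [0.5584, 0.249, 0.1167]
tcp_rot: [2.137, 2.303, 0.001]
force: [0.1, 0.7, -2.6]
opening: 0.0292
```

Run:
```python
from h import *
from station import *
plan(.5582,.2482,.0725,94.3)
for n in ("scene",):
    f=grab_frame(n); np.savez(n+"14.npz",**f)
    crop(f,*((225,160,310,230)),8,f"pics/{n}23.png")
```

```text
t 16.7833 at [0.5584 0.249  0.1167] psi 94.3 tilt 0.02 F [ 0.1  0.7 -2.6] open 29.2 j [ 0.21  0.16 -0.09  1.32  0.    0.13]
rows: tx -0.027 ty -0.009 tz 1.472 yaw -0.000
```

View pics/scene23.png

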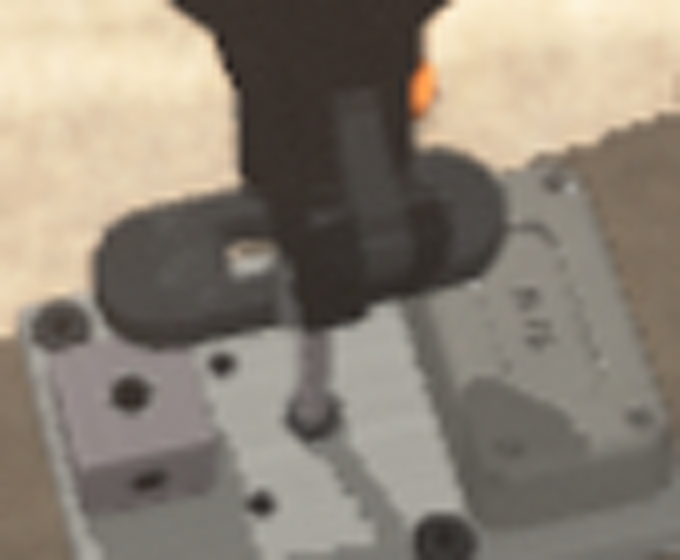

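>>> carry_out(rows=[[[-0.01,-0.01,0.2,0,25],[-0.01,-0.01,0.4,0,25],[-0.01,-0.01,0.6,0,25],[-0.01,-0.01,0.8,0,25],[-0.01,-0.01,0.8,0,25],[-0.01,-0.01,0.8,0,25],[-0.01,-0.01,0.8,0,25],[-0.01,-0.01,0.8,0,25],[-0.01,-0.01,0.8,0,25],[-0.01,-0.01,0.8,0,25]]])

```text
clock: 17.67
ee_pos: [0.5583, 0.2487, 0.0928]
tcp_rot: [2.137, 2.303, 0.001]
force: [0.0, -0.1, -2.0]
opening: 0.0294
```

Run:
```python
from h import *
from station import *
plan(.5582,.2482,.0715,94.3)
f=grab_frame("scene");crop(f,*((225,160,310,230)),8,f"pics/scene24.png")
```

```text
t 17.6667 at [0.5583 0.2487 0.0928] psi 94.29 tilt 0.04 F [ 0.  -0.1 -2. ] open 29.4 j [ 0.21  0.17 -0.12  1.28  0.    0.13]
rows: tx -0.016 ty -0.004 tz 0.711 yaw -0.000
```

View pics/scene24.png

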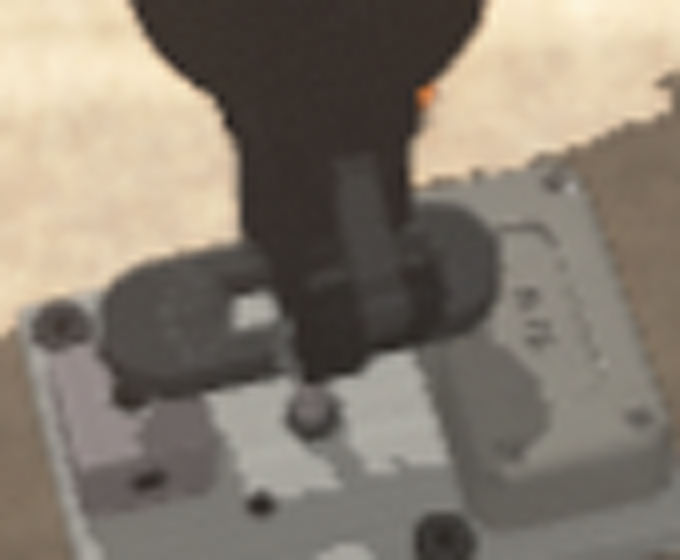

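>>> carry_out(rows=[[[-0.01,0,0.2,0,25],[-0.01,0,0.4,0,25],[-0.01,0,0.58,0,25],[-0.01,0,0.66,0,25],[-0.01,0,0.66,0,25],[-0.01,0,0.66,0,25],[-0.01,0,0.66,0,25],[-0.01,0,0.66,0,25],[-0.01,0,0.66,0,25],[-0.01,0,0.66,0,25]]])

```text
clock: 18.55
ee_pos: [0.5582, 0.2484, 0.073]
tcp_rot: [2.137, 2.303, 0.001]
force: [0.3, -0.1, -3.1]
opening: 0.03
```

>>> carry_out(rows=[[[0,0,0.03,0,25],[0,0,0.06,0,25],[0,0,0.07,0,25],[0,0,0.07,0,25],[0,0,0.07,0,35],[0,0,0.07,0,45],[0,0,0.07,0,50],[0,0,0.07,0,52],[0,0,0.07,0,52],[0,0,-0.2,0,52]]])

```text
clock: 19.38
ee_pos: [0.5572, 0.2481, 0.0775]
tcp_rot: [-2.136, -2.302, 0.003]
force: [1.0, -0.3, -0.5]
opening: 0.0444
```

>>> carry_out(rows=[[[0,0,-0.5,0,52],[0,0,-1.2,0,52],[0,0,-2.2,0,52],[0,0,-2.4,0,52],[0,0,-2.4,0,52],[0,-1.0,-2.4,0,52],[0,-2.4,-2.4,0,52],[0,-3.8,-2.4,0,52],[-0.6,-5.0,-2.4,0,52],[-1.8,-5.0,-2.4,0,52]]])

```text
clock: 20.22
ee_pos: [0.4064, 0.1851, 0.1487]
tcp_rot: [-2.128, -2.306, 0.004]
force: [0.7, 0.3, 0.2]
opening: 0.0447
```

Run:
```python
from h import *
from station import *
plan(.4058,.194,.10,94.3)
for n in ("scene","top"):
    f=grab_frame(n); np.savez(n+"15.npz",**f)
    crop(f,*((215,150,375,250) if n=="scene" else (200,150,280,270)),5,f"pics/{n}25.png")
```

```text
t 20.2167 at [0.4064 0.1851 0.1487] psi 94.62 tilt 0.27 F [0.7 0.3 0.2] open 44.7 j [ 0.13 -0.37 -0.52  1.42  0.    0.05]
rows: tx 0.295 ty 0.012 tz 1.625 yaw 0.006
```

View pics/scene25.png

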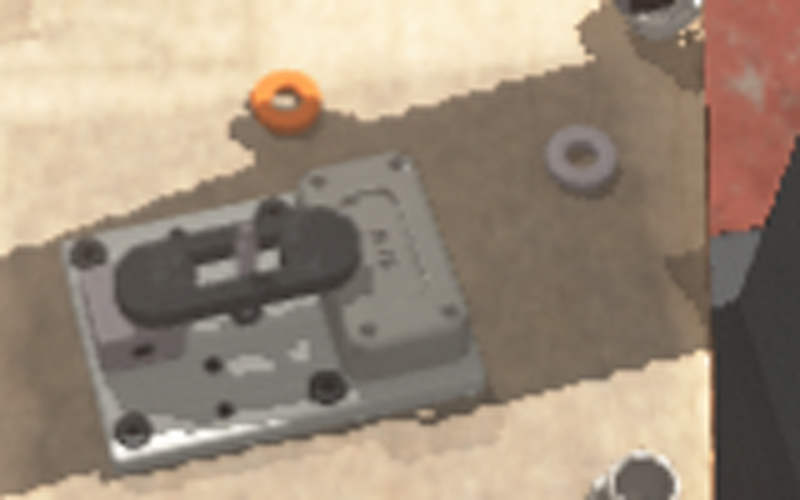

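View pics/top25.png

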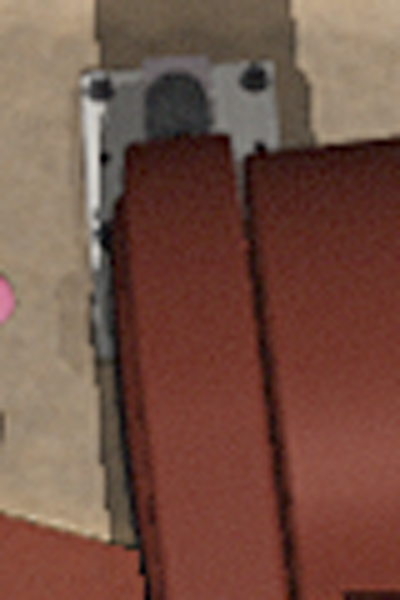

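>>> carry_out(rows=[[[0.29,0.0,0.6,0.006,46],[0.29,0.0,1.6,0.006,46],[0.29,0.0,2.6,0.006,46],[0.29,0.0,3.4,0.006,46],[0.29,0.0,3.5,0.006,46],[0.29,0.0,3.5,0.006,46],[0.29,0.0,3.5,0.006,46],[0.29,0.0,3.5,0.006,46],[0.29,0.0,3.5,0.006,46],[0.29,0.0,3.5,0.006,46]]])

```text
clock: 21.15
ee_pos: [0.4128, 0.1921, 0.047]
tcp_rot: [2.143, 2.296, 0.003]
force: [0.1, -0.3, 0.6]
opening: 0.0395
```

Run:
```python
from h import *
from station import *
plan(.4058,.194,.03,94.3)
for n in ("scene",):
    f=grab_frame(n); np.savez(n+"16.npz",**f)
    crop(f,295,130,375,210,8,f"pics/{n}26.png")
```

```text
t 21.15 at [0.4128 0.1921 0.047 ] psi 93.95 tilt 0.12 F [ 0.1 -0.3  0.6] open 39.5 j [ 0.15 -0.29 -0.65  1.21  0.    0.08]
rows: tx 0.080 ty -0.230 tz 0.565 yaw -0.006
```

View pics/scene26.png

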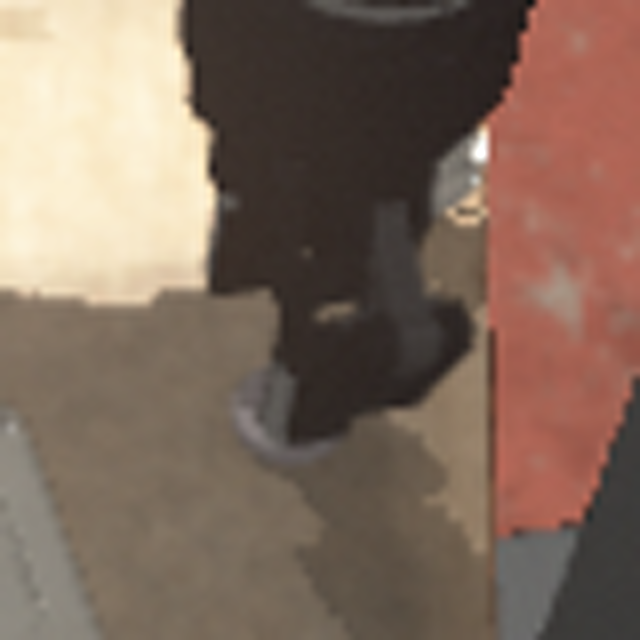

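>>> carry_out(rows=[[[0.08,-0.23,0,0,46],[0.08,-0.23,0,0,46],[0.08,-0.23,0.2,0,46],[0.08,-0.23,0.4,0,46],[0.08,-0.23,0.55,0,46],[0.08,-0.23,0.55,0,46],[0.08,-0.23,0.55,0,46],[0.08,-0.23,0.55,0,46],[0.08,-0.23,0.55,0,46],[0.08,-0.23,0.55,0,46]]])

```text
clock: 22.03
ee_pos: [0.405, 0.1939, 0.0294]
tcp_rot: [2.144, 2.296, 0.001]
force: [0.4, 0.0, -0.2]
opening: 0.0396
```

Run:
```python
from h import *
from station import *
plan(.4058,.194,.024,94.3)
for n in ("scene",):
    f=grab_frame(n); np.savez(n+"17.npz",**f)
    crop(f,315,160,365,210,12,f"pics/{n}27.png")
```

```text
t 22.0333 at [0.405  0.1939 0.0294] psi 93.95 tilt 0.02 F [ 0.4  0.  -0.2] open 39.6 j [ 0.15 -0.29 -0.68  1.18  0.    0.08]
rows: tx 0.003 ty 0.026 tz 0.179 yaw -0.006
```

View pics/scene27.png

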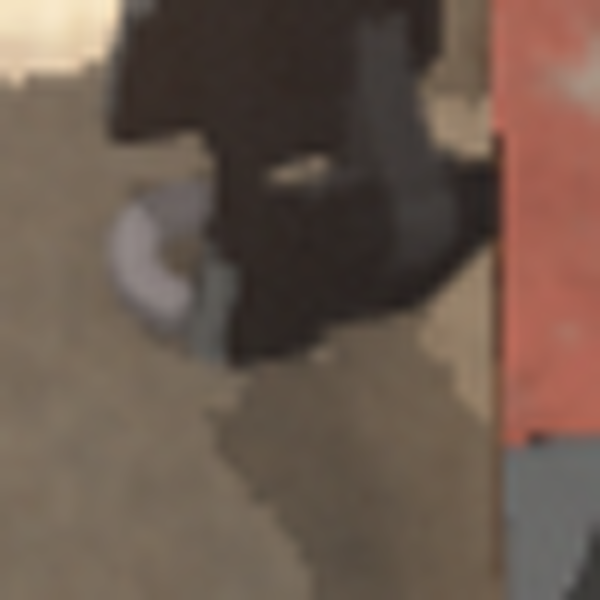

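>>> carry_out(rows=[[[0.0,0.025,0.08,0,44],[0.0,0.025,0.14,0,44],[0.0,0.025,0.2,0,44],[0.0,0.025,0.2,0,44],[0.0,0.025,0.2,0,44],[0.0,0.025,0.2,0,44],[0.0,0.025,0.2,0,44],[0.0,0.025,0.2,0,44],[0.0,0.025,0.2,0,44],[0.0,0.025,0.2,0,44]]])

```text
clock: 22.92
ee_pos: [0.4056, 0.1939, 0.0232]
tcp_rot: [2.144, 2.297, 0.0]
force: [0.4, 0.1, 0.9]
opening: 0.0376
```

>>> carry_out(rows=[[[0,0,0.03,0,44],[0,0,0.03,0,44],[0,0,0.03,0,40],[0,0,0.03,0,36],[0,0,0.03,0,30],[0,0,0.03,0,22],[0,0,0.03,0,22],[0,0,0.03,0,22],[0,0,0.03,0,22],[0,0,0.03,0,22]]])

```text
clock: 23.75
ee_pos: [0.4057, 0.1939, 0.0227]
tcp_rot: [2.143, 2.297, 0.0]
force: [-2.2, 0.7, 5.6]
opening: 0.0252
```

>>> carry_out(rows=[[[0,0,-0.1,0,22],[0,0,-0.4,0,22],[0,0,-1.0,0,22],[0,0,-2.0,0,22],[0,0,-3.0,0,22],[0,0,-4.0,0,22],[0,0,-4.0,0,22],[0,0,-4.0,0,22],[0,0,-4.0,0,22],[0,0,-4.0,0,22]]])

```text
clock: 24.58
ee_pos: [0.4048, 0.1938, 0.1411]
tcp_rot: [-2.143, -2.296, 0.002]
force: [-0.2, 0.4, -0.6]
opening: 0.0259
```

Run:
```python
from h import *
from station import *
plan(.5562,.248,.14,94.3)
for n in ("scene",):
    f=grab_frame(n); np.savez(n+"18.npz",**f)
    crop(f,295,110,375,200,8,f"pics/{n}28.png")
```

```text
t 24.5833 at [0.4048 0.1938 0.1411] psi 93.94 tilt 0.1 F [-0.2  0.4 -0.6] open 25.9 j [ 0.15 -0.36 -0.53  1.4   0.    0.08]
rows: tx 1.456 ty 5.157 tz 0.028 yaw -0.006
```

View pics/scene28.png

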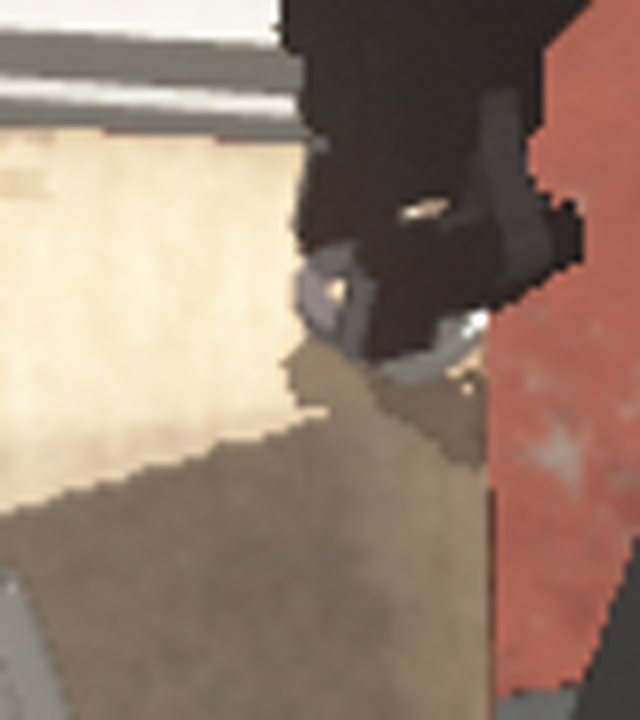

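Run:
```python
from fit import *
a=ld("scene18.npz")
z0=.1411-.0227
for dx in (0,):
  draw(a,[("washer",(.4056,.1938,0),z0)],(295,110,375,200),8,"pics/s29.png")
```

```text
(no output)
```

View pics/s29.png

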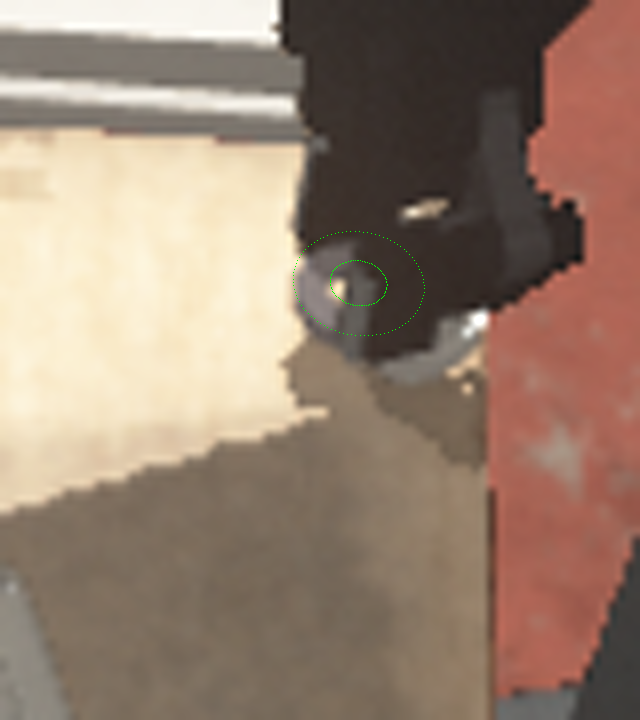

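>>> carry_out(rows=[[[1.46,5.16,0,-0.006,22],[1.46,5.16,0,-0.006,22],[1.46,5.16,0,-0.006,22],[1.46,5.16,0,-0.006,22],[1.46,5.16,0,-0.006,22],[1.46,5.16,0,-0.006,22],[1.46,5.16,0,-0.006,22],[1.46,5.16,0,-0.006,22],[1.46,5.16,0,-0.006,22],[1.46,5.16,0,-0.006,22]]])

```text
clock: 25.47
ee_pos: [0.5566, 0.2481, 0.1434]
tcp_rot: [2.136, 2.302, 0.002]
force: [0.0, 0.8, 0.3]
opening: 0.0254
```

Run:
```python
from h import *
from station import *
plan(.5562,.248,.11,94.3)
```

```text
t 25.4667 at [0.5566 0.2481 0.1434] psi 94.29 tilt 0.1 F [0.  0.8 0.3] open 25.4 j [ 0.21  0.14 -0.06  1.37  0.    0.13]
rows: tx -0.004 ty -0.014 tz 1.114 yaw -0.000
```

Lower so the washer sits just above the stud tip, then compare in the picture.

>>> carry_out(rows=[[[0,-0.01,0.4,0,22],[0,-0.01,0.8,0,22],[0,-0.01,1.1,0,22],[0,-0.01,1.1,0,22],[0,-0.01,1.1,0,22],[0,-0.01,1.1,0,22],[0,-0.01,1.1,0,22],[0,-0.01,1.1,0,22],[0,-0.01,1.1,0,22],[0,-0.01,1.1,0,22]]])

```text
clock: 26.3
ee_pos: [0.5569, 0.2483, 0.1096]
tcp_rot: [2.137, 2.303, 0.001]
force: [0.4, -0.2, -0.3]
opening: 0.025
```

Run:
```python
from fit import *
from station import *
plan(.5562,.248,.09,94.3)
f=grab_frame("scene"); np.savez("scene19.npz",**f)
crop(f,225,150,310,235,8,"pics/s30.png")
s=read_state();p=s["ee_pos"]
# strap fit
draw(f,[("washer",(p[0],p[1],0),p[2]-.0227),("strap",(.5582+.001,.2482,.075),.045)],(225,150,310,235),8,"pics/s31.png")
```

```text
t 26.3 at [0.5569 0.2483 0.1096] psi 94.29 tilt 0.03 F [ 0.4 -0.2 -0.3] open 25.0 j [ 0.21  0.15 -0.1   1.31  0.    0.13]
rows: tx -0.008 ty -0.024 tz 0.654 yaw -0.000
```

View pics/s30.png

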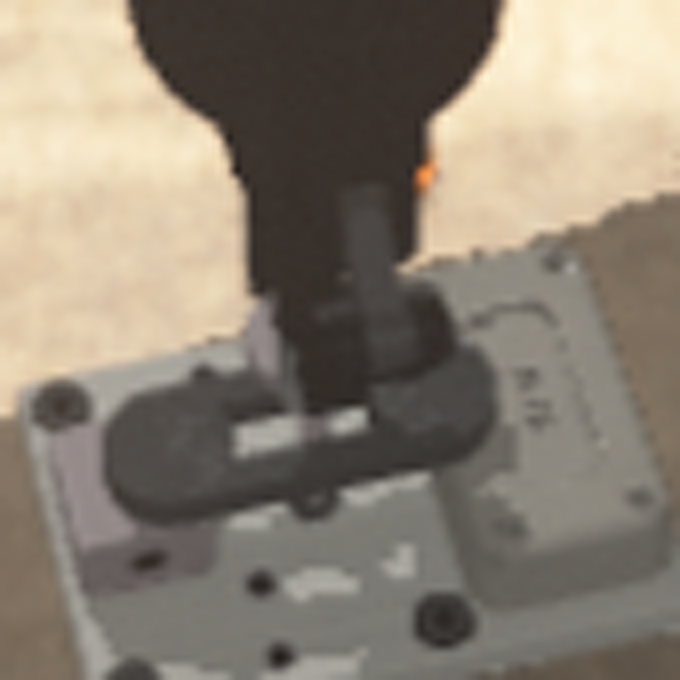

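View pics/s31.png

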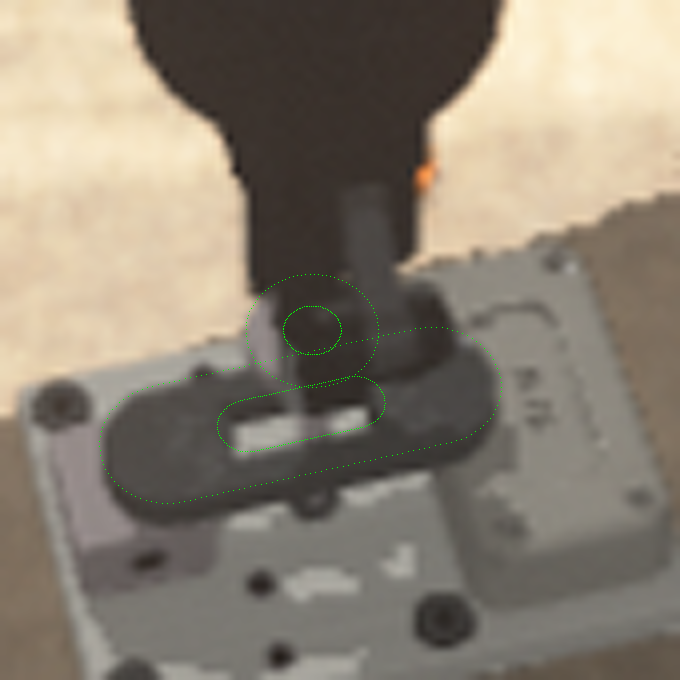

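>>> carry_out(rows=[[[0,-0.015,0.1,0,22],[0,-0.015,0.2,0,22],[0,-0.015,0.3,0,22],[0,-0.015,0.4,0,22],[0,-0.015,0.45,0,22],[0,-0.015,0.45,0,22],[0,-0.015,0.45,0,22],[0,-0.015,0.45,0,22],[0,-0.015,0.45,0,22],[0,-0.015,0.45,0,22]]])

```text
clock: 27.18
ee_pos: [0.5564, 0.2482, 0.096]
tcp_rot: [2.137, 2.303, 0.001]
force: [0.3, -0.4, -0.6]
opening: 0.0252
```

Run:
```python
from fit import *
from station import *
plan(.5562,.248,.081,94.3)
f=grab_frame("scene"); np.savez("scene20.npz",**f)
s=read_state();p=s["ee_pos"]
draw(f,[("washer",(p[0],p[1],0),p[2]-.0227)],(225,150,310,235),8,"pics/s32.png")
```

```text
t 27.1833 at [0.5564 0.2482 0.096 ] psi 94.29 tilt 0.02 F [ 0.3 -0.4 -0.6] open 25.2 j [ 0.21  0.16 -0.12  1.29  0.    0.13]
rows: tx -0.007 ty -0.007 tz 0.500 yaw -0.000
```

View pics/s32.png

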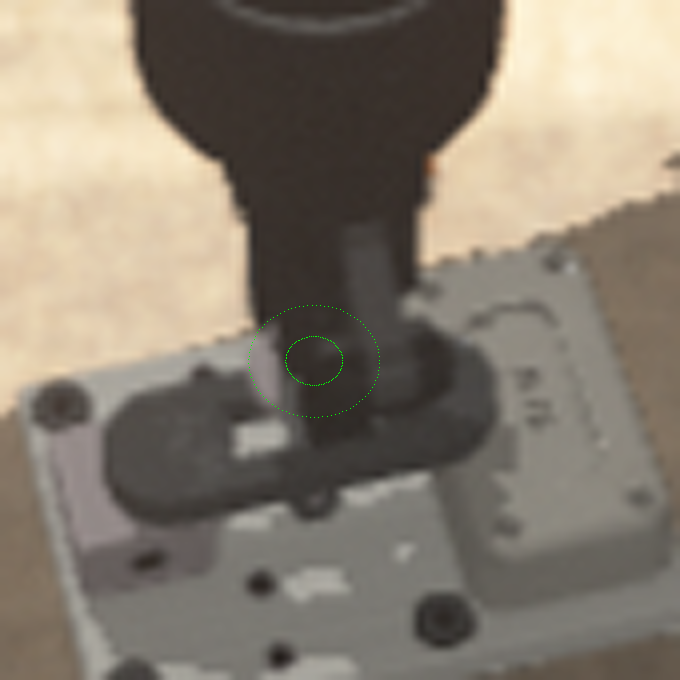

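>>> carry_out(rows=[[[0,0,0.1,0,22],[0,0,0.2,0,22],[0,0,0.3,0,22],[0,0,0.4,0,22],[0,0,0.45,0,22],[0,0,0.45,0,22],[0,0,0.45,0,22],[0,0,0.45,0,22],[0,0,0.45,0,22],[0,0,0.45,0,22]]])

```text
clock: 28.07
ee_pos: [0.5564, 0.2482, 0.0825]
tcp_rot: [2.137, 2.303, 0.001]
force: [-0.4, 0.2, -0.3]
opening: 0.0253
```

>>> carry_out(rows=[[[0,0,0.04,0,22],[0,0,0.05,0,22],[0,0,0.05,0,22],[0,0,0.05,0,22],[0,0,0.05,0,30],[0,0,0.05,0,38],[0,0,0.05,0,46],[0,0,0.05,0,46],[0,0,0.05,0,46],[0,0,0.05,0,46]]])

```text
clock: 28.9
ee_pos: [0.5563, 0.2482, 0.0808]
tcp_rot: [-2.137, -2.303, -0.0]
force: [-0.7, -0.3, -0.5]
opening: 0.0395
```

>>> carry_out(rows=[[[0,0,-0.3,0,46],[0,0,-0.8,0,46],[0,0,-1.6,0,46],[0,0,-2.6,0,46],[0,0,-2.8,0,46],[0,0,-2.8,0,46],[0,-1.2,-2.8,0,46],[0,-2.4,-2.8,0,46],[0,-3.6,-2.8,0,46],[0,-4.5,-2.8,0,46]]])

```text
clock: 29.73
ee_pos: [0.4187, 0.2378, 0.1631]
tcp_rot: [-2.135, -2.302, 0.004]
force: [-0.2, 0.2, 0.8]
opening: 0.0395
```

>>> carry_out(rows=[[[-1.0,0,-1.5,0,46],[-2.0,0,-1.5,0,46],[-2.0,0,-1.5,0,46],[-2.0,0,-1.5,0,46],[-2.0,0,-1.5,0,46],[-2.0,0,-1.5,0,46],[-2.0,0,-1.5,0,46],[-2.0,0,-1.5,0,46],[-2.0,0,-1.5,0,46],[-2.0,0,-1.5,0,46]]])

```text
clock: 30.57
ee_pos: [0.4259, 0.1786, 0.2095]
tcp_rot: [-2.136, -2.304, 0.001]
force: [-0.7, 1.0, 0.3]
opening: 0.0393
```

Run:
```python
from h import *
from station import *
plan(.4058,.194,.10,94.3)
for n in ("scene","top"):
    f=grab_frame(n); np.savez(n+"21.npz",**f)
    crop(f,*((225,150,310,235) if n=="scene" else (170,90,360,285)),(8 if n=="scene" else 3),f"pics/{n}33.png")
    cv2.imwrite(f"pics/{n}34.png",f["image"][:,:,::-1])
```

```text
t 30.5667 at [0.4259 0.1786 0.2095] psi 94.33 tilt 0.03 F [-0.7  1.   0.3] open 39.3 j [ 0.11 -0.33 -0.38  1.52  0.    0.04]
rows: tx 0.563 ty -0.629 tz 3.651 yaw 0.001
```

View pics/scene33.png

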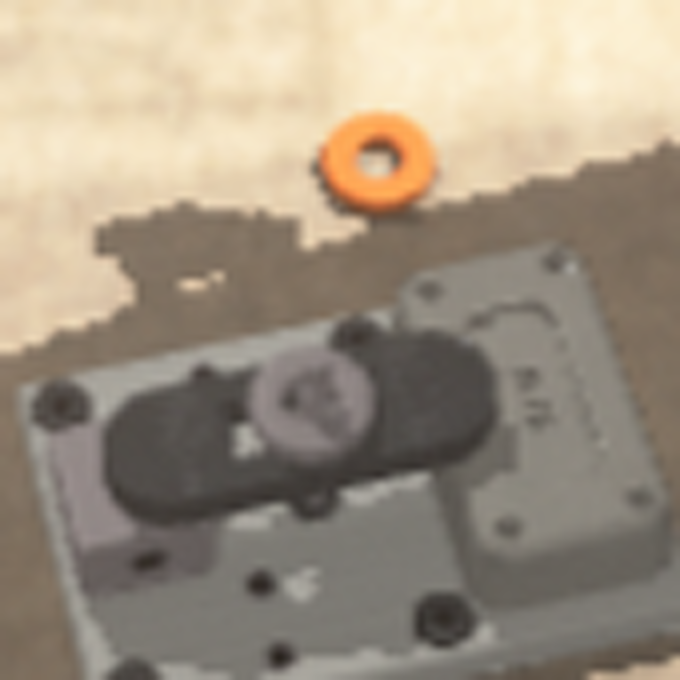

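View pics/top33.png

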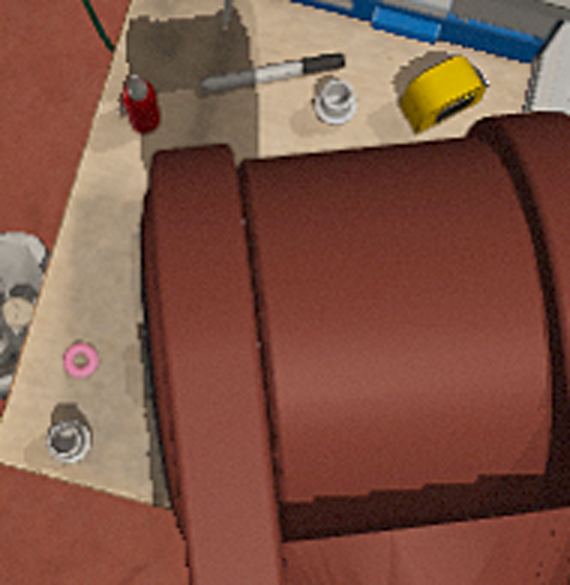

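View pics/scene34.png

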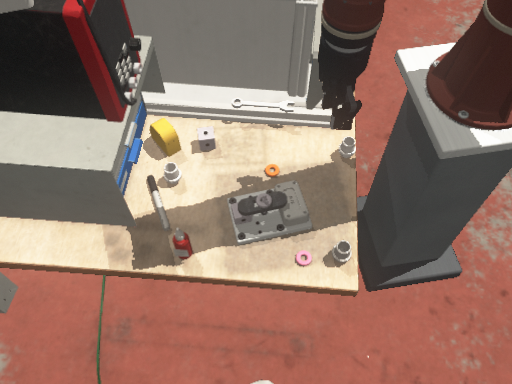

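>>> carry_out(rows=[[[0.5,-0.3,-1.0,0,46],[1.7,-0.9,-1.0,0,46],[2.9,-1.5,-1.0,0,46],[4.1,-2.1,-1.0,0,46],[5.3,-2.7,-1.0,0,46],[6.5,-3.3,-1.0,0,46],[7.7,-3.9,-1.0,0,46],[8.9,-4.5,-1.0,0,46],[10.1,-5.1,-1.0,0,46],[11.3,-5.6,-1.0,0,46]]])

```text
clock: 31.5
ee_pos: [0.2313, 0.5055, 0.2399]
tcp_rot: [-2.136, -2.304, -0.001]
force: [2.0, 0.5, 1.2]
opening: 0.0396
```

>>> carry_out(rows=[[[0.5,0,0,0,46],[0.5,0,0,0,46],[0.5,0,0,0,46],[0.5,0,0,0,46],[0.5,0,0,0,46],[0.5,0,0,0,46],[0.5,0,0,0,46],[0.5,0,0,0,46],[0.5,0,0,0,46],[0.5,0,0,0,46]]])

```text
clock: 32.33
ee_pos: [0.2322, 0.5185, 0.2399]
tcp_rot: [-2.137, -2.303, -0.0]
force: [-0.2, -0.6, 0.4]
opening: 0.0391
```

Run:
```python
from fit import *
from station import *
fs=[]
for n in ("scene","top"):
    f=grab_frame(n); np.savez(n+"22.npz",**f); fs.append(f)
    crop(f,*((225,150,310,235) if n=="scene" else (205,150,270,225)),8,f"pics/{n}35.png")
print(read_state()["clock"],read_state()["ee_pos"],read_state()["qd"])
c,sn=np.cos(np.radians(4.3)),np.sin(np.radians(4.3))
def pl(p): d=p[:2]-[.5562,.248]; return (np.array([d[0]*c+d[1]*sn,-d[0]*sn+d[1]*c])*1000).round(1),round(p[2]*57.3-4.3,1)
M["washer"]=[(circ(.015),.007)]
for nm,p0,z in (("washer",(.5562,.248,0),.057),("strap",(.5582,.248,.075),.045),("low",(.599,.251,.075),.021)):
    if nm=="low": M["low"]=[(rect(.034,.034),.024)]
    if nm=="strap": M["strap"]=[(stad(.096,.032),.012)]
    for l,F in(("s",fs[:1]),("t",fs[1:]),("st",fs)):
        p,s=fit(F,nm,p0,z0=z,span=.006,yspan=.1);print(nm,l,pl(p),round(s))
for f in fs:
    P=cloud(f).reshape(-1,3);d=P-[.5562,.248,0];q=np.c_[d[:,0]*c+d[:,1]*sn,-d[:,0]*sn+d[:,1]*c,P[:,2]]
    g=lambda m:np.round(np.percentile(q[m,2],[10,50,90]),4)
    r=np.hypot(q[:,0],q[:,1])
    print("washer",g((r<.014)&(r>.007)&(q[:,2]>.05)),"strap-",g((q[:,0]<-.02)&(q[:,0]>-.04)&(abs(q[:,1])<.01)),"strap+",g((q[:,0]>.02)&(q[:,0]<.045)&(abs(q[:,1])<.01)))
    a0=np.radians(0)
```

```text
32.4333 [0.23213809 0.5186406  0.23982937] [ 1.67432577e-03  2.30961074e-03  1.45924125e-03 -1.20415914e-03
 -3.79286944e-04  6.40318669e-05]
washer s (array([1.5, 2.6]), np.float64(-3.8)) 111
washer t (array([-0.1,  0.5]), np.float64(-4.4)) 116
washer st (array([0.3, 0.9]), np.float64(-7.2)) 223
strap s (array([ 3.4, -0.3]), np.float64(0.5)) 111
strap t (array([ 2.6, -0. ]), np.float64(0.9)) 115
strap st (array([ 3.2, -0.3]), np.float64(0.8)) 226
low s (array([34.2, -6.9]), np.float64(2.0)) 112
low t (array([35.4,  0.7]), np.float64(-7.5)) 114
low st (array([34.1, -1.5]), np.float64(-0.6)) 219
washer [0.06   0.0623 0.064 ] strap- [-0.852   0.0545  0.0572] strap+ [-0.8517  0.0548  0.0573]
washer [0.0601 0.0633 0.0655] strap- [0.0548 0.0565 0.0587] strap+ [0.053  0.0559 0.0583]
```

View pics/scene35.png

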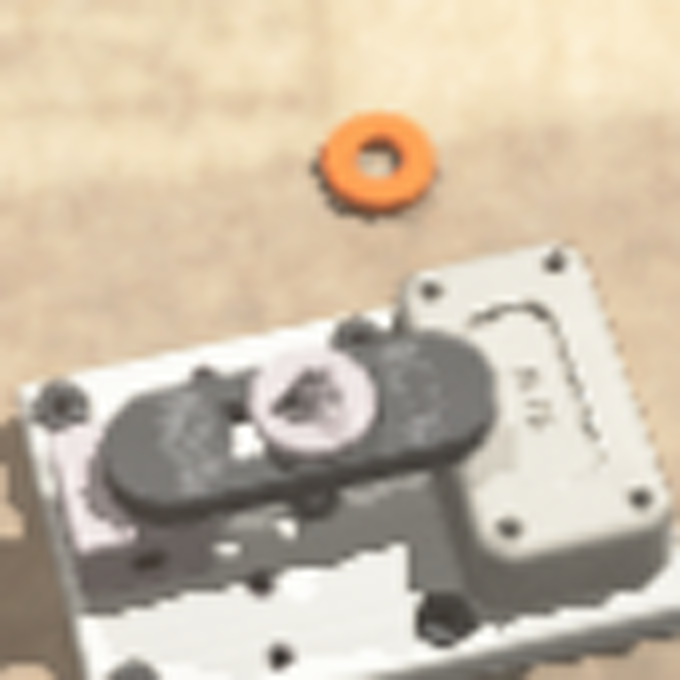

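View pics/top35.png

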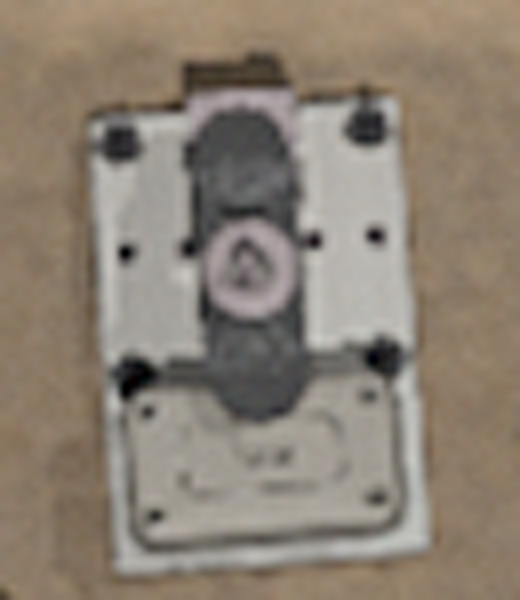

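```bash
python3 -c "
from station import *
print(sign_off())"
```

```text
the job is handed in; nothing more can be done
None
```

I set up the strap clamp and handed the job in at about 32 s of the 96 s allowed. `sign_off()` gave no verdict, so what follows rests on my own measurements.

All positions are in the plate's frame:

| Part | Measured position | How checked |
|---|---|---|
| Cover | x about -54.5 mm, y about 0, square on the pad | Its screw holes, in both views, before the strap went on |
| Low block | x about +44 mm, y about -1 mm | Its hole, in both views, before the strap went on |
| Strap | x about +3 mm, y about 0, in line within 1°; both ends at the same height within a millimetre | Outline fit and depth at the end, both views |
| Washer | within about 1 mm of the stud, top at about 63 mm (64 mm expected) | Outline fit and depth at the end, both views |

The gripper is clear of everything. In the last full scene picture, taken just before the arm's final retreat over the plate, the bottle, cups and tall block stood where they began.

**Checks that disagreed:**
- **Washer:** the scene-only fit put it 1.5 mm and 2.6 mm off the stud, because it caught the washer's side edge. The top view and the combined fit put it within 1 mm.
- **Low block:** the final outline fit put it at x about 34 mm, because the strap then covered most of it. I relied on the earlier hole measurement.
- **Strap heights:** the measured tops read 1 to 2 mm below the nominal 57 mm, which I put down to depth noise.

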